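Top up the stall's cash drawer with a roll of coins

TASK

Put the thicker of the two coin rolls away in the till: press the release button on top of the cash drawer so that it springs open, lay the roll (do not drop it) flat in the empty wide coin bay at the front left, and push the drawer home until the latch clicks and it stays shut by itself. Treat the till gently, neither slamming the drawer nor forcing it hard against its stop or leaning on the button, and leave the other things on the counter where they are.

Things in the scene. Friction and masses are not known exactly. Their poses are not given: they have to be found in the camera images.
- till: Charcoal cash drawer fixed on the counter. Casing 330 mm wide (y), 340 deep (x), 90 high. Origin: on the counter, at the middle of the casing's front edge; x runs from front to back, y to the left as seen by a person facing the front, z up. The drawer comes out along -x. The latch has hidden play that differs each time, so the drawer must go in up to 16 mm deeper than it rests before it snaps. Keep the load on the till below 20 N.
- drawer (a joint): How far the drawer is out, m: 0 to 0.001 latched, 0.110 fully out. A spring pushes it out with 5 N when shut, 2 N when out. Pushing in slowly takes 3 to 6 N, then 7 to 9 N while the latch is forced aside over the last 8 mm before it snaps, then 6 N, and from 1 mm past the snap a rubber buffer adds 10 N/mm. It snaps unseen between 0 and -0.016, then comes back to rest; unlatched, it springs right out.
- drawer_front (a point): Middle of the outer face of the drawer front, a plain panel 318 mm wide and 74 mm high (10 to 84 mm above the counter), no handle. The face looks along the till's -x, stands 24 mm proud of the casing when shut and moves with the drawer. This point is 47 mm above the counter. Push near the middle, 20 to 60 mm above the counter.
- release_top (a point): Middle of the top of the release button, a round grey cap 24 mm across in a steel ring on the casing's top near its front right corner (36 mm behind the front edge, 145 mm right of the middle); its top is 102 mm above the counter, 12 mm above the casing. Pressed straight down.
- release (a joint): How far the button is pressed, m: 0 up, 0.010 fully down on a hard stop. Sprung, 2 N at first, 4.5 N at 5 mm, 7 N fully down; the drawer is freed 4 to 5 mm down. It also dips by itself as the closing drawer forces the latch aside, and jumps back up as the latch snaps.
- roll_bay (a point): Middle of the floor of the empty wide coin bay at the front left of the drawer; moves with the drawer, axes as the till's. Bay 95 mm long (x), 96 mm wide (y) inside, floor 16 mm above the counter; walls above the floor: right and rear 36 to 40 mm, left 46, drawer front 68. With the drawer out, the bay lies wholly in front of the casing. The three narrower bays hold loose coins.
- coin_roll_mid (a point): Centre of the thicker coin roll, a paper-wrapped cylinder 26 mm in diameter and 58 mm long, about 0.2 kg, lying on the counter; its x axis runs along the roll. This is the one to put away.
- slim_roll_mid (a point): Centre of the slimmer coin roll, 18 mm in diameter and 72 mm long, lying on the counter (x axis along the roll). Leave it.
- reader: Black hand-held card reader lying on the counter, 150 x 74 x 18 mm, origin under its middle. Leave it.
- squeezer: Yellow squeeze bottle standing on the counter, 60 mm in diameter, 185 mm high, origin under its middle. Leave it.
Not all that is in view belongs to the job. Leave any black or red look-alike of the part that bears coin_roll_mid alone.

How it is judged:
By the outcome, as a careful person would: the job done as asked, in the order asked, and still so for the second after the job is handed in, with the robot touching nothing.
It also fails if it takes over 72 s, if anything falls off the work surface, if the arm or the gripper's body presses on something with over 40 N, if the wrist force passes 120 N, or if a joint passes its speed limit or range.

ROBOT

A 7-joint arm with a two-finger parallel gripper is mounted at the origin on the work surface. World frame = base frame: x ahead of the robot, y to its left, z up, the work surface at z = 0. Lengths are in m, angles in rad, forces in N, time in s.
With the tool pointing down it reaches from about 0.425 to 0.95 m from the base axis. Payload 16.7 kg.
Tool frame: the origin (TCP) lies between the finger pads; the fingertips stand 19 mm ahead of it and the grasp point (between the pads) is the TCP; z points along the fingers, y is the direction in which the jaws open and shut (so a half turn about z gives the same grasp; the last joint's range is limited). The gripper opens to 94 mm and grips with 3 to 60 N. Pads are 16 mm wide; open, the fingers measure 119 mm over their backs; the gripper's body (75 mm by 177 mm) begins 78 mm behind the grasp point.
Start: joints at [-1.381, 0.426, 0.074, 1.606, -0.034, 1.111, -0.067], TCP at [0.225, 0.636, 0.224] pointing down, gripper open.
Joint ranges: [-2.85, 2.85], [-0.5, 2.14], [-1.23, 1.37], [0.21, 2.46], [-1.02, 4.16], [0.16, 2.05], [-2.73, 2.73]. Speed limits (rad/s): [1.89, 1.89, 2.39, 2.39, 3.01, 3.01, 3.01].

INTERFACE

Orientations are given as a unit quaternion [w, x, y, z].
In Python, from bench import get_obs, optics, ticket gives the robot as it stands.
- The arm moves only by the tool carry_out, never from a script. Its argument "deltas" is a list of rows, each a list of 3 entries, a list of its own where there are three numbers: the shift along the tool's x, y, z in cm, then the turn, a rotation vector about the tool's x, y, z in rad, then the closure in counts, from 0 (fully open) to 255 (shut). A call has 1 to 20 rows; each row is the pose to reach, as a shift and turn from the pose commanded when the call began, along the tool's axes at that moment; what a row does not reach only later rows make up. A row lasts 1/10 s, in which the tool goes at most 50 mm and 8.59 degrees, less where a joint would pass 70% of its speed; a pose out of reach is approached as far as the arm can. A call with a gripper value outside its range is refused whole. The fingers move at their own pace and stop on an object; "force" is the grip in N (left out, the last holds). Time passes only in rows, so rows that repeat a pose let the fingers close. It gives the time, the measured TCP pose, the force and the opening at its end, in the units of the state.
- get_obs(): the state, without advancing time (a new reading comes with each control period).
- optics.grab_frame(name): name is "side" or "top"; returns a dict with "image" (400x640x3 uint8, red, green, blue), "fx", "fy", "cx", "cy" (pixels), "D" ([k1, k2, p1, p2, k3] as OpenCV has them; the pictures are not rectified), "pose" (4x4, takes a point from camera to world coordinates). Camera axes: x right, y up, looking along -z (the intrinsics and any distortion apply to the point x, -y, -z); pixel columns grow to the right and rows downward; lengths in m; the calibration is good to about 2 mm. A picture is of the moment at which its call begins. There is no depth.
- ticket.job_done(): hands the job in, once; it reports no verdict.
The state is a dict: "t": time; "q": joint angles; "qvel": joint speeds; "effort": joint torques, N m; "position": TCP position; "ee_rot": TCP orientation; "force": force on the tool from outside, world axes, zero at the start; "moment": the same for the moment, N m; "finger_gap": opening from 0.0 (shut) to 1.0 (fully open).
Only numpy, scipy, OpenCV 4.12 (cv2) and the standard library are available. Lean on these libraries where they do the work, as an engineer would, in place of code of your own. Each camera call takes 0.05 s, during which the arm holds its last target.

## Working session

There is one attempt and no reset: what is moved stays moved. The work goes in short steps, Python scripts to look and compute and a tool call to move; the robot and the scene stay as the last step left them, time stands still between calls to the robot, and variables do not carry over. Pictures are saved under pics/ and viewed, and the job is handed in when it is done.

Besides the shell and the picture viewer there is one more tool, called after ">>>" as name(argument=value, ...), one argument or row to a line, values as JSON. carry_out: Moves the arm, as the interface text tells. Its arguments: {"type":"object","properties":{"deltas":{"type":"array"},"force":{"type":"number"}},"required":["deltas"]}

```bash
mkdir -p pics; ls; python3 - <<'E'
from bench import get_obs, optics
import cv2,json
o=get_obs(); print(o)
for n in("side","top"):
    f=optics.grab_frame(n); cv2.imwrite(f"pics/{n}0.png",f["image"][:,:,::-1]); print(n,{k:v for k,v in f.items() if k!="image"})
E
```

```text
pics
{'t': 0.0, 'q': array([-1.38052234,  0.42673615,  0.07384981,  1.60657396, -0.03408303,
        1.11078567, -0.06710842]), 'qvel': array([-1.87771679e-05,  6.84899876e-04,  3.40428930e-04,  6.57111990e-04,
        1.55881425e-04,  4.13790703e-04,  2.79789686e-04]), 'effort': array([ 1.65159727e-03, -9.35813785e+01,  3.66753034e+00, -4.54187930e+01,
       -4.86779935e-02,  2.03739654e-02,  1.23583864e-04]), 'position': array([0.22485916, 0.63602902, 0.22378739]), 'ee_rot': array([-5.21021759e-05,  1.69085993e-01,  9.85601106e-01, -6.19786114e-04]), 'force': array([ 0.29536537, -0.78779353,  0.57705626]), 'moment': array([ 0.0308174 , -0.01331132, -0.02647238]), 'finger_gap': 1.0014262153849665}
side {'fx': 490.9811881548149, 'fy': 490.9811881548149, 'cx': 320.2116918438497, 'cy': 201.71502332765982, 'D': array([-0.05029259,  0.        ,  0.        ,  0.        ,  0.        ]), 'pose': array([[-0.98346456,  0.12973965, -0.12635303,  0.41892774],
       [-0.18032055, -0.76620479,  0.61677769,  0.74715934],
       [-0.01679178,  0.62936304,  0.77692998,  1.01582007],
       [ 0.        ,  0.        ,  0.        ,  1.        ]])}
top {'fx': 374.17085574582734, 'fy': 374.17085574582734, 'cx': 322.7214736352053, 'cy': 193.81953782460076, 'D': array([-0.01163933,  0.        ,  0.        ,  0.        ,  0.        ]), 'pose': array([[-0.00561207,  0.99628914, -0.08588626,  0.45234442],
       [-0.99980606, -0.00721166, -0.01832561,  0.0113595 ],
       [-0.01887699,  0.08576676,  0.9961364 ,  1.25086259],
       [ 0.        ,  0.        ,  0.        ,  1.        ]])}
```

View pics/side0.png

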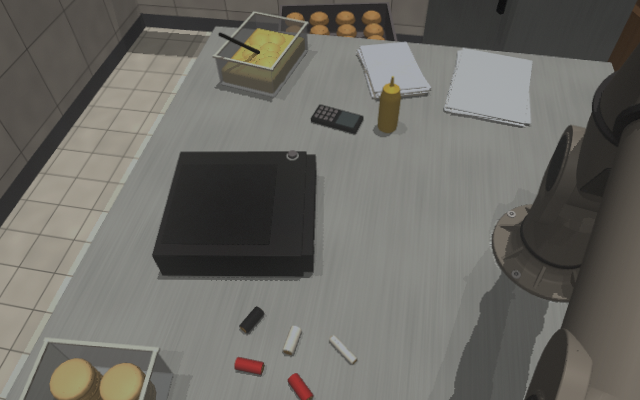

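View pics/top0.png

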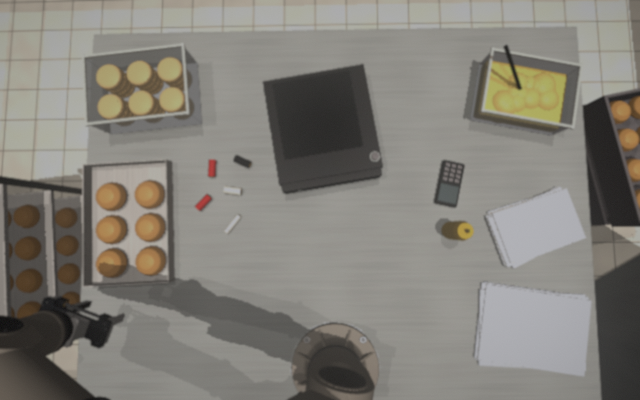

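The picture shows these candidates, as side pixel and top pixel:
- thick white roll: (291,340) and (233,190)
- slim white roll: (343,349) and (233,224)
- black roll: (252,320) and (242,161)
- red rolls: (249,366) and (300,387); (212,168) and (203,202)

I choose the thicker white one. The button is at side (292,155), top (375,156).

```bash
cat > h.py <<'E'
import numpy as np, cv2
from bench import get_obs, optics
from scipy.spatial.transform import Rotation as R
def K(f): return np.array([[f["fx"],0,f["cx"]],[0,f["fy"],f["cy"]],[0,0,1.]])
def ray(f,uv):
    p=cv2.undistortPoints(np.array(uv,float).reshape(-1,1,2),K(f),f["D"]).reshape(-1,2)
    d=np.c_[p[:,0],-p[:,1],-np.ones(len(p))]@f["pose"][:3,:3].T
    return f["pose"][:3,3],d
def plane(f,uv,z):
    c,d=ray(f,uv); return c+d*((z-c[2])/d[:,2])[:,None]
def tri(f1,u1,f2,u2):
    c1,d1=ray(f1,u1);c2,d2=ray(f2,u2);out=[]
    for a,b in zip(d1,d2):
        s=np.linalg.lstsq(np.c_[a,-b],c2-c1,rcond=None)[0]
        p,q=c1+s[0]*a,c2+s[1]*b; out.append(np.r_[(p+q)/2,np.linalg.norm(p-q)])
    return np.array(out)
def proj(f,P):
    T=np.linalg.inv(f["pose"]);c=np.atleast_2d(P)@T[:3,:3].T+T[:3,3]
    c=c*[1,-1,-1]
    return cv2.projectPoints(c,np.zeros(3),np.zeros(3),K(f),f["D"])[0].reshape(-1,2)
def crop(f,x0,y0,x1,y1,s,name):
    cv2.imwrite("pics/"+name,cv2.resize(f["image"][y0:y1,x0:x1,::-1],None,fx=s,fy=s,interpolation=cv2.INTER_CUBIC))
E
python3 - <<'E'
from h import *
F={n:optics.grab_frame(n) for n in("side","top")}
crop(F["side"],220,290,380,400,5,"c_s.png"); crop(F["top"],190,145,260,240,6,"c_t.png"); crop(F["top"],255,55,395,200,4,"till_t.png"); crop(F["side"],150,140,330,285,4,"till_s.png")
for n,(x0,y0,x1,y1) in {"side":(270,320,370,370),"top":(215,180,250,240)}.items():
    f=F[n];im=f["image"][y0:y1,x0:x1].astype(int)
    m=((im.min(2)>165)).astype(np.uint8)
    k,l,st,ce=cv2.connectedComponentsWithStats(m)
    for i in range(1,k):
        if st[i,4]<15: continue
        ys,xs=np.nonzero(l==i); r=cv2.minAreaRect(np.c_[xs,ys].astype(np.float32))
        print(n,st[i,4],ce[i]+[x0,y0],[plane(f,[ce[i]+[x0,y0]],z).round(4).tolist() for z in(0.009,.013)])
        P=plane(f,np.c_[xs+x0,ys+y0],.013 if st[i,4]>0 else 0)[:,:2];c=P.mean(0);w,v=np.linalg.eigh(np.cov((P-c).T));a=(P-c)@v
        print("  axis deg",np.degrees(np.arctan2(v[1,1],v[0,1])),"len/wid",np.ptp(a,axis=0)[::-1])
E
```

```text
top 63 [231.6984127  190.06349206] [[[0.5743, 0.3393, 0.009]], [[0.5739, 0.3383, 0.013]]]
  axis deg 81.34977921681396 len/wid [0.0521466  0.01329628]
top 53 [231.86792453 223.30188679] [[[0.4632, 0.3371, 0.009]], [[0.4631, 0.336, 0.013]]]
  axis deg 140.5666159662821 len/wid [0.06311048 0.00990521]
```

View pics/c_s.png

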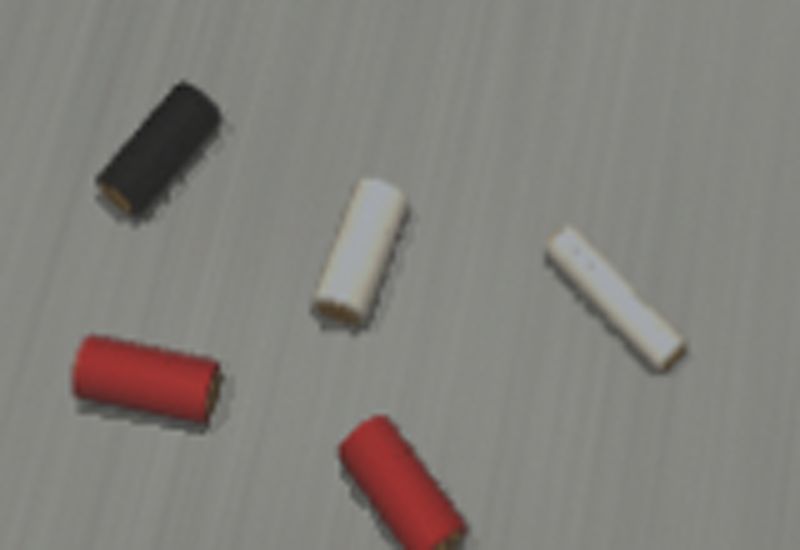

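View pics/c_t.png

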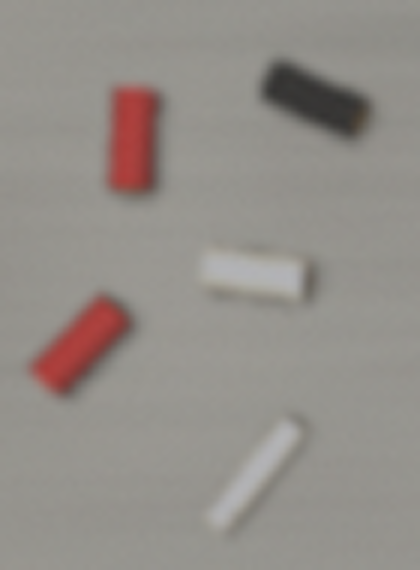

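View pics/till_t.png

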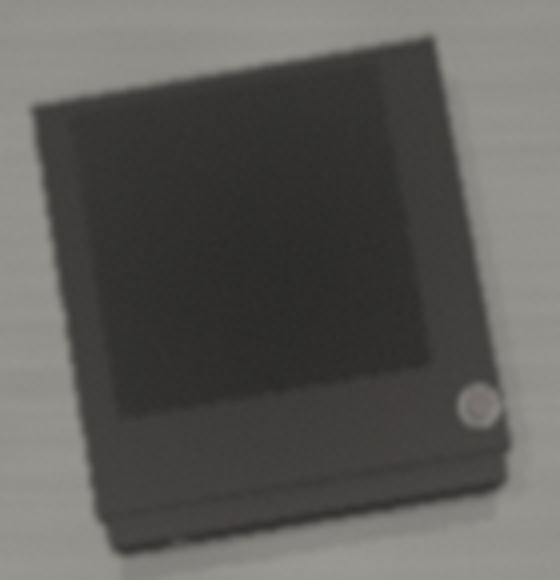

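View pics/till_s.png

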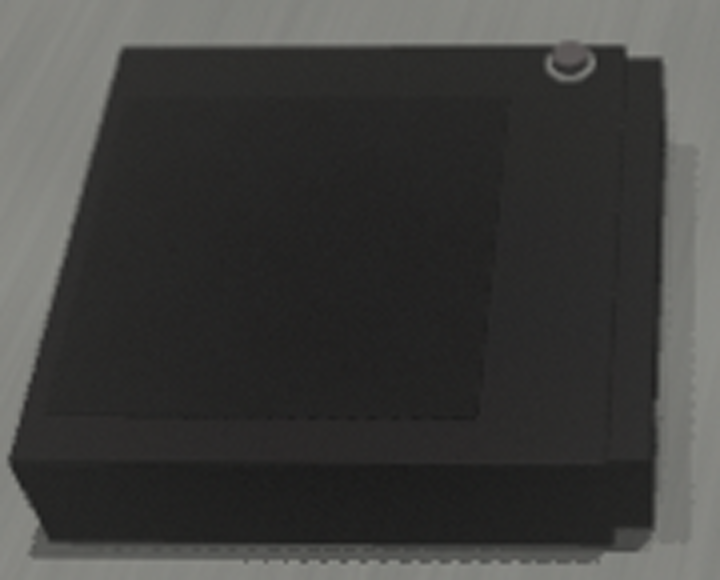

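The close crop confirms the choice: a thick white roll with brass ends at side (292,340), away from the red and black look-alikes.

```bash
python3 - <<'E'
from h import *
F={n:optics.grab_frame(n) for n in("side","top")}
t=lambda p,o,s:(np.array(p,float)+.5)/s-.5+o
T=t([[33,106],[433,37],[507,450],[99,516],[481,402]],[255,55],4)
S=t([[11,461],[124,46],[626,46],[607,464],[568,50]],[150,140],4)
names="RL RR FR FL btn".split()
for i,n in enumerate(names):
    z=.102 if n=="btn" else .09
    print(n,plane(F["top"],[T[i]],z)[0].round(4),plane(F["side"],[S[i]],z)[0].round(4),tri(F["top"],[T[i]],F["side"],[S[i]])[0].round(4))
# fit till pose from the averaged corners
loc=np.array([[.34,.165],[.34,-.165],[0,-.165],[0,.165],[.036,-.145]])
for lab,P in(("top",[plane(F["top"],[T[i]],.102 if i==4 else .09)[0] for i in range(5)]),("side",[plane(F["side"],[S[i]],.102 if i==4 else .09)[0] for i in range(5)])):
    P=np.array(P)[:,:2]
    A=np.zeros((10,4));b=P.ravel()
    A[0::2]=np.c_[loc[:,0],-loc[:,1],np.ones(5),np.zeros(5)];A[1::2]=np.c_[loc[:,1],loc[:,0],np.zeros(5),np.ones(5)]
    x=np.linalg.lstsq(A,b,rcond=None)[0];print(lab,"scale",np.hypot(x[0],x[1]),"yaw",np.degrees(np.arctan2(x[1],x[0])),"origin",x[2:],"res",(A@x-b).reshape(-1,2).round(4).tolist())
# roll
f=F["side"]
im=f["image"].astype(int)
m=((im.min(2)>120)&(im.max(2)-im.min(2)<60)).astype(np.uint8)
m[:, :270]=0;m[:,370:]=0;m[:315]=0;m[375:]=0
bg=np.median(im[325:370,310:330].reshape(-1,3),0);print("bg",bg)
m=(m&(im.sum(2)>bg.sum()+60)).astype(np.uint8)
k,l,st,ce=cv2.connectedComponentsWithStats(m)
for i in range(1,k):
    if st[i,4]<20: continue
    ys,xs=np.nonzero(l==i)
    P=plane(f,np.c_[xs,ys],.013);c=P.mean(0)[:2];Q=P[:,:2];w,v=np.linalg.eigh(np.cov((Q-c).T));a=(Q-c)@v
    print(st[i],ce[i],plane(f,[ce[i]],.013),np.degrees(np.arctan2(v[1,1],v[0,1])),np.ptp(a,axis=0))
E
```

```text
RL [0.9171 0.2229 0.09  ] [0.9157 0.2276 0.09  ] [9.194e-01 2.240e-01 8.360e-02 5.000e-04]
RR [ 0.97   -0.0985  0.09  ] [ 0.9698 -0.097   0.09  ] [ 9.709e-01 -9.870e-02  8.810e-02  1.000e-04]
FR [ 0.6348 -0.1511  0.09  ] [ 0.6375 -0.1514  0.09  ] [ 0.6361 -0.151   0.0904  0.0026]
FL [0.5854 0.1682 0.09  ] [0.583  0.1715 0.09  ] [0.5849 0.1687 0.0855 0.0021]
btn [ 0.6707 -0.13    0.102 ] [ 0.6713 -0.1299  0.102 ] [ 6.711e-01 -1.300e-01  1.019e-01  6.000e-04]
top scale 0.9891956724899315 yaw 9.225535938370966 origin [0.61121112 0.00790315] res [[-0.0001, 0.0], [-0.0007, -0.0008], [0.0025, -0.0021], [-0.0004, 0.0008], [-0.0014, 0.0021]]
side scale 0.9941554629462657 yaw 9.618603695729282 origin [0.61030309 0.00881273] res [[0.0004, -0.0006], [0.0011, 0.0005], [0.0002, -0.0015], [-0.0001, -0.001], [-0.0017, 0.0026]]
bg [135. 136. 131.]
[284 326  16  24 190] [291.63157895 337.53157895] [[0.57482045 0.33218707 0.013     ]] 81.67498704715842 [0.01734509 0.05532135]
[331 336  24  25 161] [342.60869565 348.11801242] [[0.46295014 0.3366737  0.013     ]] 141.2440223775727 [0.01177058 0.06851957]
```

```bash
cat >> h.py <<'E'
def goal(pos,yaw):
    "shift (cm, tool axes) and turn to reach a tool-down pose whose y axis has this world yaw (deg)"
    o=get_obs();q=o["ee_rot"];r=R.from_quat([q[1],q[2],q[3],q[0]])
    a=np.radians(yaw);y=np.array([np.cos(a),np.sin(a),0]);z=np.array([0,0,-1.]);x=np.cross(y,z)
    g=R.from_matrix(np.c_[x,y,z])
    print("t",round(o["t"],2),"pos",o["position"].round(4),"yaw",np.degrees(np.arctan2(*r.as_matrix()[[1,0],1])).round(2),"F",o["force"].round(2),"gap",round(o["finger_gap"],3))
    print(" shift cm",(r.inv().apply(np.array(pos)-o["position"])*100).round(2),"turn",(r.inv()*g).as_rotvec().round(4))
def till(x,y,z=0,o=(.6108,.0083),yaw=9.4):
    c,s=np.cos(np.radians(yaw)),np.sin(np.radians(yaw)); return np.array([o[0]+c*x-s*y,o[1]+s*x+c*y,z])
E
python3 -c "
from h import *
print(till(.036,-.145))
goal([.671,-.1295,.16],-8.5)"
```

```text
[ 0.66999886 -0.12887323  0.        ]
t 0.3 pos [0.2249 0.6363 0.2242] yaw 70.53 F [-0.33  0.58  0.09] gap 1.002
 shift cm [-67.58 -57.33   6.45] turn [-4.0000e-04  3.0000e-04  1.3793e+00]
```

>>> carry_out(
  deltas=[
    [[-2,-1.7,0],[0,0,0.04],255],
    [[-5,-4.2,0],[0,0,0.1],255],
    [[-9,-7.6,0],[0,0,0.18],255],
    [[-13,-11,0],[0,0,0.27],255],
    [[-17,-14.4,0],[0,0,0.35],255],
    [[-21,-17.8,0],[0,0,0.43],255],
    [[-25,-21.2,0],[0,0,0.51],255],
    [[-29,-24.6,0],[0,0,0.59],255],
    [[-33,-28,0],[0,0,0.67],255],
    [[-37,-31.4,0],[0,0,0.75],255],
    [[-41,-34.8,0],[0,0,0.83],255],
    [[-45,-38.2,0],[0,0,0.91],255],
    [[-49,-41.6,1],[0,0,0.99],255],
    [[-53,-45,2],[0,0,1.07],255],
    [[-56.5,-48,3],[0,0,1.15],255],
    [[-60,-51,4],[0,0,1.22],255],
    [[-63,-53.5,5],[0,0,1.29],255],
    [[-65.5,-55.6,5.8],[0,0,1.34],255],
    [[-67,-56.8,6.4],[0,0,1.379],255],
    [[-67.6,-57.3,6.4],[0,0,1.379],255],
  ],
  force=20,
)

```text
t: 2.3
position: [0.6712, -0.1314, 0.1592]
ee_rot: [-0.0, 0.759, 0.652, -0.001]
force: [0.3, 0.4, 0.2]
finger_gap: 0.009
```

```bash
python3 -c "
from h import *
f=optics.grab_frame('side');crop(f,220,90,380,210,5,'b1.png')
f=optics.grab_frame('top');crop(f,300,100,440,200,5,'b1t.png')
goal([.671,-.1295,.125],-8.5)"
```

```text
t 2.4 pos [ 0.6713 -0.1294  0.1604] yaw -8.46 F [-1.56 -0.02  0.44] gap 0.006
 shift cm [-0.02 -0.03  3.54] turn [-0.0004  0.0002  0.0007]
```

View pics/b1.png

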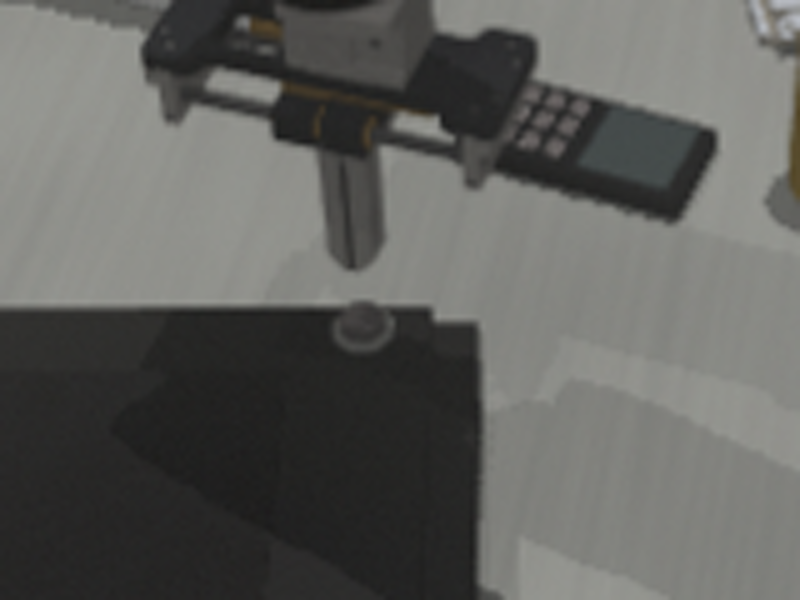

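The closed fingers hang straight above the button (crop (353,265) over (362,322)). Descending.

>>> carry_out(
  deltas=[
    [[0,0,1],[0,0,0],255],
    [[0,0,2],[0,0,0],255],
    [[0,0,3],[0,0,0],255],
    [[0,0,3.5],[0,0,0],255],
    [[0,0,3.8],[0,0,0],255],
    [[0,0,4.0],[0,0,0],255],
    [[0,0,4.15],[0,0,0],255],
    [[0,0,4.2],[0,0,0],255],
  ],
)

```text
t: 3.2
position: [0.6713, -0.1291, 0.1186]
ee_rot: [-0.0, 0.757, 0.653, 0.0]
force: [-2.2, 1.1, 2.8]
finger_gap: 0.004
```

```bash
python3 -c "
from h import *
f=optics.grab_frame('top');crop(f,240,50,400,240,3,'b2t.png')
goal([.671,-.1295,.1155],-8.5)"
```

```text
t 3.25 pos [ 0.6714 -0.1291  0.1186] yaw -8.48 F [-1.36  1.8   2.72] gap 0.005
 shift cm [-0.04 -0.03  0.31] turn [ 0.0001 -0.0002  0.0003]
```

View pics/b2t.png

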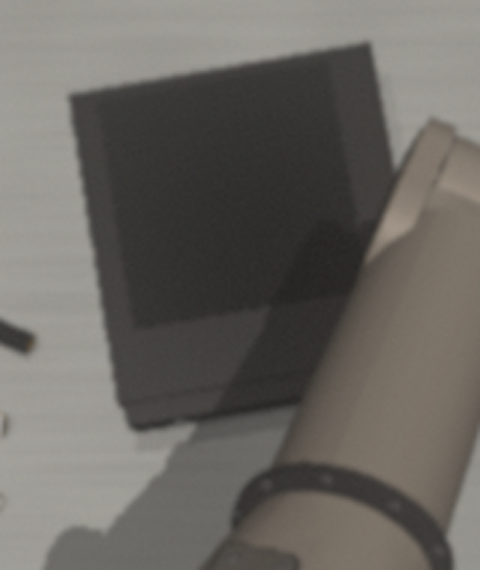

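The drawer is still shut with the button in contact. I'll press a few mm more, then lift.

>>> carry_out(
  deltas=[
    [[0,0,0.1],[0,0,0],255],
    [[0,0,0.2],[0,0,0],255],
    [[0,0,0.3],[0,0,0],255],
    [[0,0,0.33],[0,0,0],255],
  ],
)

```text
t: 3.65
position: [0.6715, -0.1293, 0.1153]
ee_rot: [0.0, 0.757, 0.653, 0.0]
force: [-1.1, -0.5, 4.2]
finger_gap: 0.008
```

```bash
python3 -c "
from h import *
f=optics.grab_frame('side');crop(f,150,130,400,290,3,'b3.png')
goal([.671,-.1295,.1155],-8.5)"
```

```text
t 3.7 pos [ 0.6715 -0.1293  0.1152] yaw -8.48 F [-0.99  0.43  5.23] gap 0.004
 shift cm [-0.03 -0.05 -0.03] turn [0.0004 0.0001 0.0003]
```

View pics/b3.png

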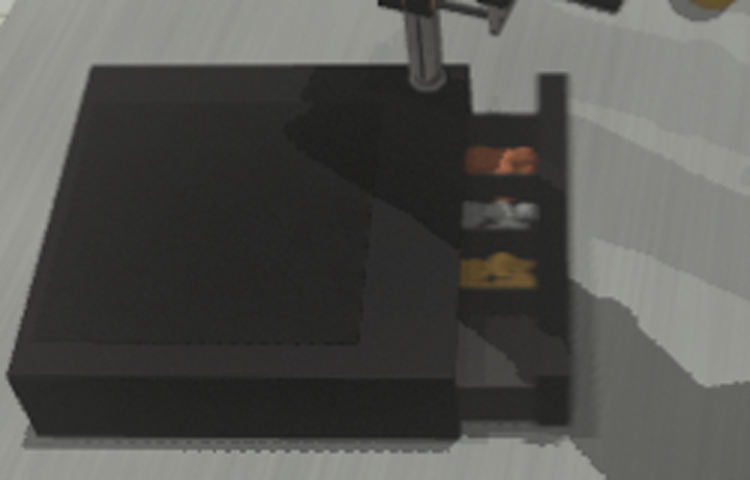

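The button is down at TCP z 0.115 and the drawer is springing out. Now I lift off and carry on to above the roll.

>>> carry_out(
  deltas=[
    [[0,0,-1],[0,0,0],255],
    [[0,0,-4],[0,0,0],255],
    [[1,0,-8],[0,0,0],255],
    [[4,-1.5,-10],[0,0,0],200],
    [[8,-3,-10],[0,0,0],120],
    [[12,-4.5,-10],[0,0,0],120],
    [[16,-6,-10],[0,0,0],120],
    [[20,-7.5,-10],[0,0,0],120],
    [[24,-9,-10],[0,0,0],120],
    [[28,-10.5,-10],[0,0,0],120],
    [[32,-12,-10],[0,0,0],120],
    [[36,-13.5,-8],[0,0,0],120],
    [[39.5,-15,-5],[0,0,0],120],
    [[42.5,-16,-2],[0,0,0],120],
    [[44.5,-16.5,0],[0,0,0],120],
    [[44.5,-16.5,0],[0,0,0],120],
    [[44.5,-16.5,0],[0,0,0],120],
  ],
)

```text
t: 5.4
position: [0.5739, 0.3348, 0.1154]
ee_rot: [0.0, 0.757, 0.653, -0.0]
force: [1.3, -0.5, 0.1]
finger_gap: 0.529
```

```bash
python3 -c "
from h import *
f=optics.grab_frame('side');crop(f,150,130,400,400,2,'b4.png')
g=optics.grab_frame('top');crop(g,190,50,400,250,3,'b4t.png')
goal([.5745,.336,.021],-8.5)"
```

```text
t 5.5 pos [0.5748 0.3341 0.1164] yaw -8.58 F [0.16 0.15 0.02] gap 0.53
 shift cm [ 0.18 -0.07  9.54] turn [ 0.0013 -0.0004 -0.0013]
```

View pics/b4.png

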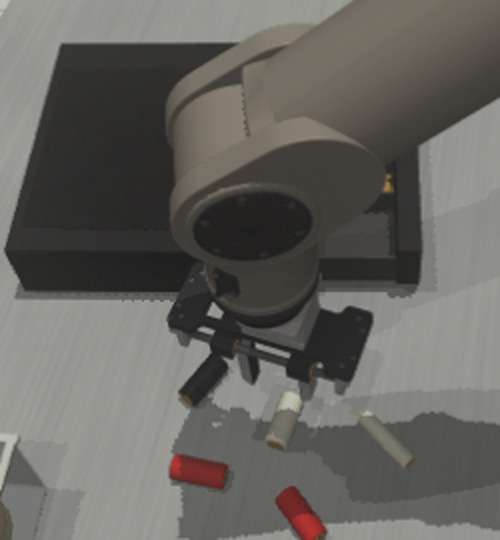

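View pics/b4t.png

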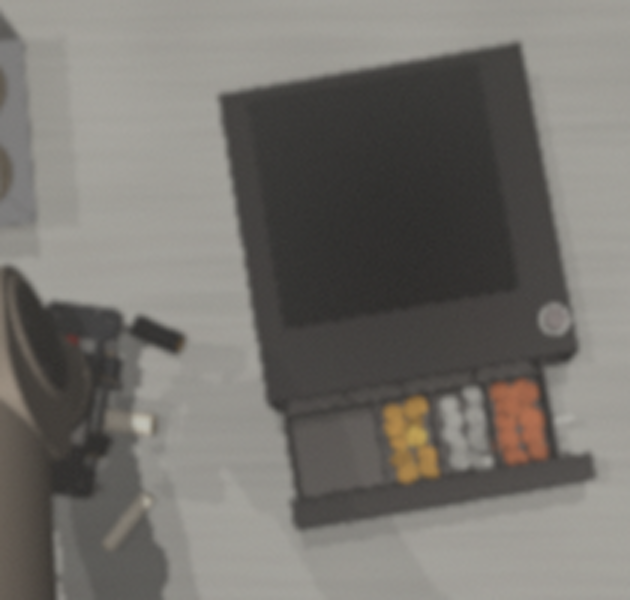

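The top view shows the drawer fully open and the empty bay at crop (297–383, 405–498). I'm descending on the roll.

>>> carry_out(
  deltas=[
    [[0.1,-0.1,2],[0,0,0],120],
    [[0.2,-0.1,4],[0,0,0],120],
    [[0.2,-0.1,6],[0,0,0],120],
    [[0.2,-0.1,8],[0,0,0],120],
    [[0.2,-0.1,9],[0,0,0],120],
    [[0.2,-0.1,9.5],[0,0,0],120],
    [[0.2,-0.1,9.5],[0,0,0],120],
  ],
)

```text
t: 6.2
position: [0.5735, 0.337, 0.0206]
ee_rot: [0.0, 0.758, 0.653, 0.0]
force: [0.1, -0.1, -0.2]
finger_gap: 0.526
```

```bash
python3 -c "
from h import *
f=optics.grab_frame('side');crop(f,220,290,380,400,5,'b5.png')
g=optics.grab_frame('top')
t=(np.array([[297,417],[375,405],[383,485],[305,498]])+.5)/3-.5+[190,50]
P=plane(g,t,.016);print(P.round(3),P.mean(0))
T=np.array([till(0,0)[:2]]);c=np.radians(9.4);M=np.array([[np.cos(c),-np.sin(c)],[np.sin(c),np.cos(c)]])
print(((P[:,:2]-T)@M).round(4))
goal([.5745,.336,.021],-8.5)"
```

```text
[[0.577 0.147 0.016]
 [0.59  0.061 0.016]
 [0.501 0.052 0.016]
 [0.487 0.138 0.016]] [0.53860404 0.09954104 0.016     ]
[[-0.0108  0.1425]
 [-0.0124  0.0551]
 [-0.1012  0.0612]
 [-0.1008  0.1483]]
t 6.3 pos [0.5737 0.3374 0.0212] yaw -8.5 F [-0.23  0.64 -0.43] gap 0.529
 shift cm [-0.13  0.1   0.02] turn [ 0.0009 -0.0008 -0.    ]
```

View pics/b5.png

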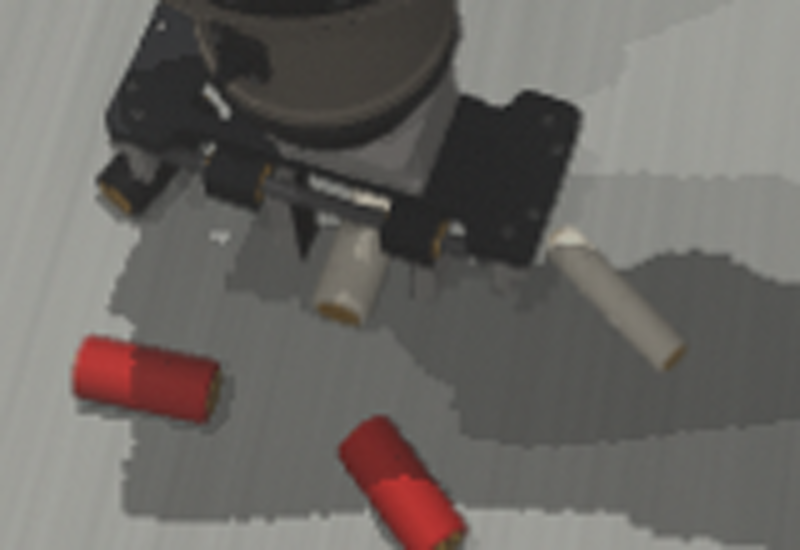

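>>> carry_out(
  deltas=[
    [[0,0,0],[0,0,0],255],
    [[0,0,0],[0,0,0],255],
    [[0,0,0],[0,0,0],255],
    [[0,0,0],[0,0,0],255],
    [[0,0,0],[0,0,0],255],
    [[0,0,-0.5],[0,0,0],255],
    [[0,0,-2],[0,0,0],255],
    [[0,0,-5],[0,0,0],255],
    [[0,0,-9],[0,0,0],255],
    [[0,0,-13],[0,0,0],255],
    [[0,0,-15],[0,0,0],255],
    [[0,0,-15],[0,0,0],255],
  ],
  force=20,
)

```text
t: 7.5
position: [0.5745, 0.338, 0.1745]
ee_rot: [-0.0, 0.758, 0.653, 0.003]
force: [0.3, 1.3, -2.9]
finger_gap: 0.27
```

```bash
python3 -c "
from h import *
f=optics.grab_frame('side');crop(f,200,200,400,350,4,'b6.png')
print(till(-.058,.1))
p=till(-.058,.1,.13)
goal(p,9.4)"
```

```text
[0.53724622 0.09748431 0.        ]
t 7.55 pos [0.5735 0.3377 0.1721] yaw -8.48 F [ 0.35 -0.01 -2.91] gap 0.27
 shift cm [-24.3   -0.05   4.16] turn [ 0.0019 -0.0019 -0.3121]
```

View pics/b6.png

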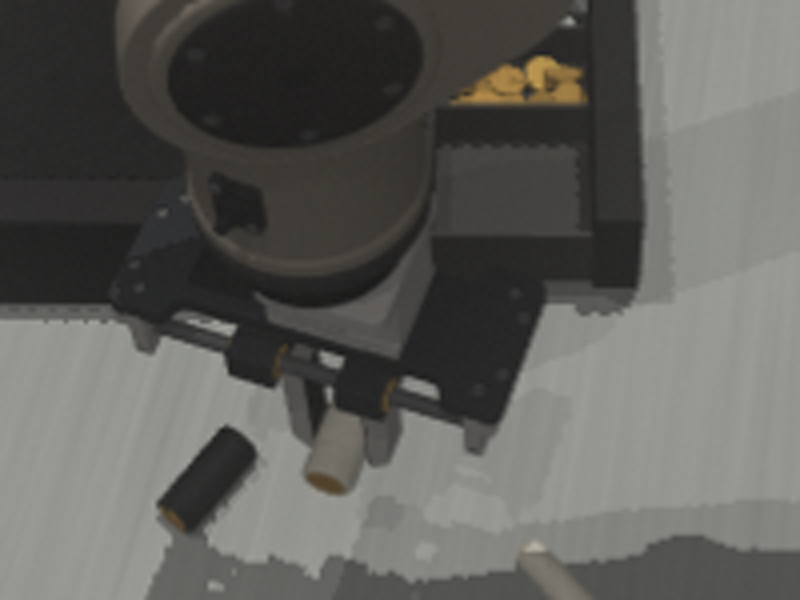

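The roll is held (gap 25 mm, 2.9 N of weight). Moving to above the bay.

>>> carry_out(
  deltas=[
    [[-1,0,0],[0,0,-0.02],255],
    [[-3,0,0],[0,0,-0.05],255],
    [[-6,0,0],[0,0,-0.09],255],
    [[-9,0,0],[0,0,-0.13],255],
    [[-12,0,0],[0,0,-0.17],255],
    [[-15,0,0],[0,0,-0.21],255],
    [[-18,0,0],[0,0,-0.25],255],
    [[-20.5,0,1],[0,0,-0.28],255],
    [[-22.5,0,2],[0,0,-0.3],255],
    [[-23.8,0,3],[0,0,-0.312],255],
    [[-24.3,0,4],[0,0,-0.312],255],
    [[-24.3,0,4],[0,0,-0.312],255],
    [[-24.3,0,4],[0,0,-0.312],255],
  ],
)

```text
t: 8.85
position: [0.537, 0.0974, 0.1298]
ee_rot: [-0.0, 0.647, 0.763, -0.0]
force: [0.3, 1.4, -2.3]
finger_gap: 0.271
```

```bash
python3 -c "
from h import *
f=optics.grab_frame('side');crop(f,200,130,400,280,4,'b7.png')
g=optics.grab_frame('top');crop(g,240,130,400,250,4,'b7t.png')
goal(till(-.058,.1,.045),9.4)"
```

```text
t 8.95 pos [0.5374 0.0979 0.1303] yaw 9.46 F [-0.65 -0.08 -1.71] gap 0.27
 shift cm [-0.03 -0.02  8.53] turn [ 0.0001 -0.      0.001 ]
```

View pics/b7.png

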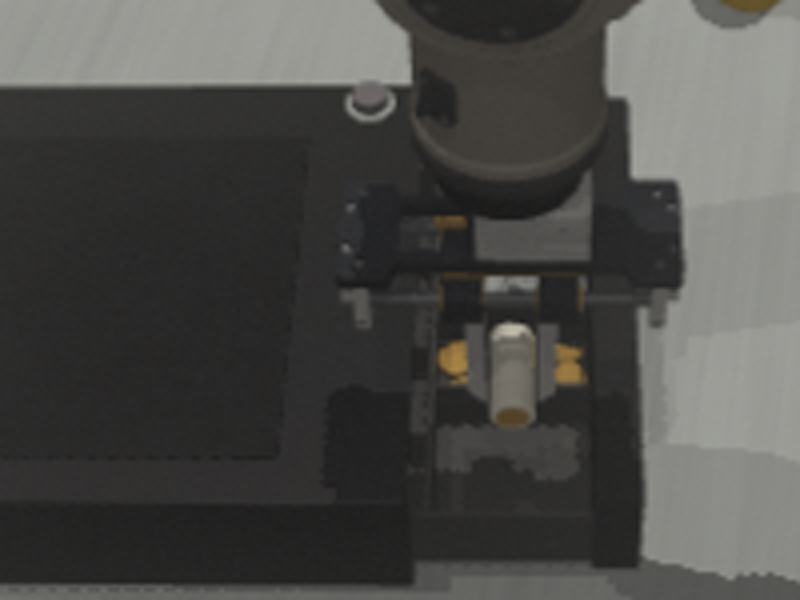

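View pics/b7t.png

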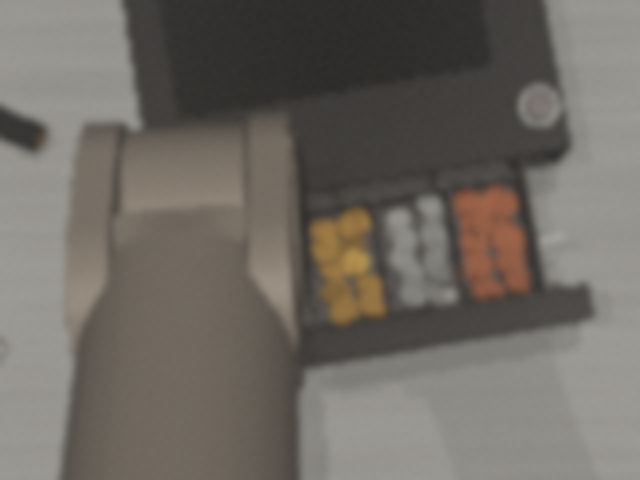

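The held roll sits centred over the bay (crop column 512, with the bay spanning 434–590). Lowering.

>>> carry_out(
  deltas=[
    [[0,0,1],[0,0,0],255],
    [[0,0,3],[0,0,0],255],
    [[0,0,5],[0,0,0],255],
    [[0,0,7],[0,0,0],255],
    [[0,0,8],[0,0,0],255],
    [[0,0,8.5],[0,0,0],255],
    [[0,0,8.7],[0,0,0],255],
    [[0,0,8.9],[0,0,0],255],
    [[0,0,9.0],[0,0,0],255],
    [[0,0,9.0],[0,0,0],255],
  ],
)

```text
t: 9.95
position: [0.5374, 0.0971, 0.0405]
ee_rot: [0.0, 0.647, 0.763, 0.0]
force: [-0.3, -0.1, -1.4]
finger_gap: 0.267
```

```bash
python3 -c "
from h import *
f=optics.grab_frame('side');crop(f,200,130,400,280,4,'b8.png')
goal(till(-.058,.1,.037),9.4)"
```

```text
t 10.0 pos [0.5374 0.0971 0.0405] yaw 9.4 F [ 0.24 -0.11 -2.23] gap 0.27
 shift cm [ 0.04 -0.01  0.35] turn [ 0.0006 -0.0001 -0.0001]
```

View pics/b8.png

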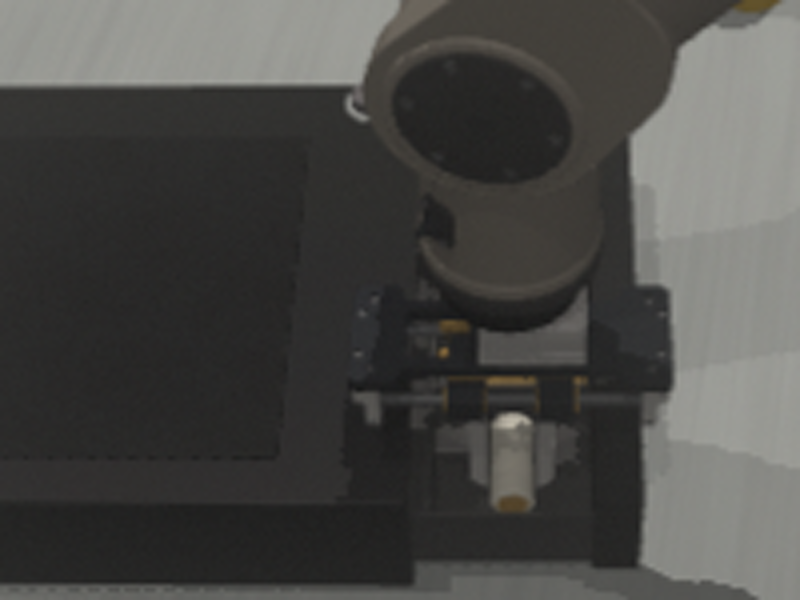

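>>> carry_out(
  deltas=[
    [[0,0,0.1],[0,0,0],255],
    [[0,0,0.2],[0,0,0],255],
    [[0,0,0.25],[0,0,0],255],
    [[0,0,0.3],[0,0,0],255],
    [[0,0,0.3],[0,0,0],255],
  ],
)

```text
t: 10.5
position: [0.5372, 0.097, 0.0371]
ee_rot: [-0.0, 0.647, 0.763, -0.0]
force: [0.0, -0.9, -2.1]
finger_gap: 0.27
```

```bash
python3 -c "
from h import *
goal(till(-.058,.1,.037),9.4)"
```

```text
t 10.5 pos [0.5372 0.097  0.0371] yaw 9.39 F [ 0.04 -0.92 -2.09] gap 0.27
 shift cm [0.05 0.02 0.01] turn [-0.0002  0.0001 -0.0002]
```

>>> carry_out(
  deltas=[
    [[0,0,0.05],[0,0,0],255],
    [[0,0,0.1],[0,0,0],255],
    [[0,0,0.1],[0,0,0],255],
  ],
)

```text
t: 10.8
position: [0.5373, 0.097, 0.0364]
ee_rot: [-0.0, 0.647, 0.763, 0.0]
force: [-1.9, 0.1, 2.7]
finger_gap: 0.272
```

The roll rests on the bay floor (force changed from -2 to +2.7 N). Releasing gently, with only a partial opening.

>>> carry_out(
  deltas=[
    [[0,0,-0.05],[0,0,0],180],
    [[0,0,-0.05],[0,0,0],165],
    [[0,0,-0.05],[0,0,0],150],
    [[0,0,-0.05],[0,0,0],145],
    [[0,0,-0.05],[0,0,0],145],
    [[0,0,-1],[0,0,0],145],
    [[0,0,-3],[0,0,0],145],
    [[0,0,-6],[0,0,0],145],
    [[0,0,-10],[0,0,0],145],
    [[0,0,-13],[0,0,0],200],
    [[0,0,-14],[0,0,0],255],
  ],
)

```text
t: 11.9
position: [0.5384, 0.0971, 0.1797]
ee_rot: [0.001, 0.647, 0.762, 0.002]
force: [0.4, 0.4, -0.4]
finger_gap: 0.296
```

```bash
python3 -c "
from h import *
f=optics.grab_frame('side');crop(f,200,130,400,280,4,'b9.png')
print(till(-.134-.022,0),till(-.134,0))
goal(till(-.134-.025,0,.17),99.4)
goal(till(-.134-.025,0,.05),99.4)"
```

```text
[ 0.45689474 -0.01717885  0.        ] [ 0.47859933 -0.01358568  0.        ]
t 11.95 pos [0.5385 0.0973 0.1797] yaw 9.38 F [ 2.3  -0.28  1.67] gap 0.256
 shift cm [ -9.97 -10.22   0.91] turn [ 0.0044  0.0021 -1.5711]
t 11.95 pos [0.5385 0.0973 0.1797] yaw 9.38 F [ 2.3  -0.28  1.67] gap 0.256
 shift cm [ -9.98 -10.27  12.91] turn [ 0.0044  0.0021 -1.5711]
```

View pics/b9.png

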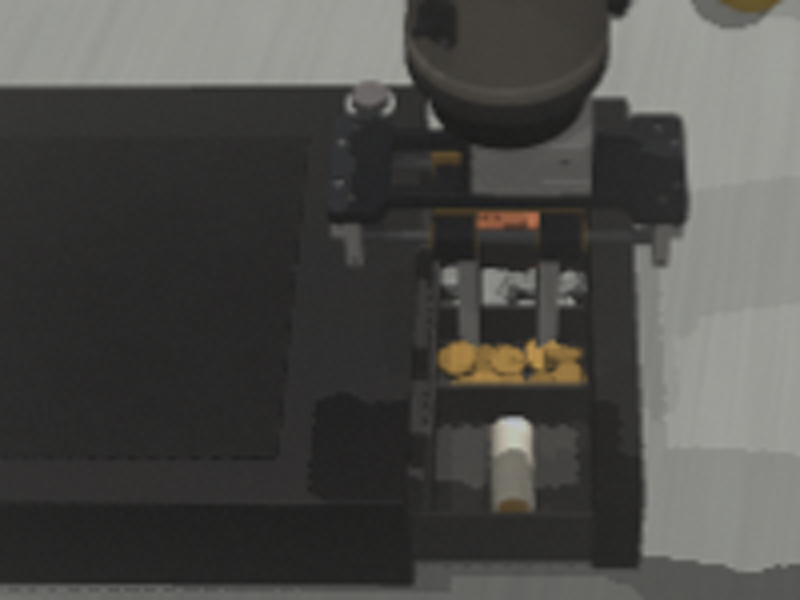

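The roll lies flat in the bay, crop (513,465). Next I go in front of the drawer with closed fingers turned a quarter turn.

>>> carry_out(
  deltas=[
    [[0,-1,0],[0,0,0.05],255],
    [[-0.5,-3,0],[0,0,0.17],255],
    [[-2,-5,0],[0,0,0.3],255],
    [[-4,-7,0],[0,0,0.44],255],
    [[-6,-9,0],[0,0,0.58],255],
    [[-8,-10,0],[0,0,0.72],255],
    [[-9.5,-10.5,0],[0,0,0.86],255],
    [[-10,-10.7,0],[0,0,1.0],255],
    [[-10,-10.7,0],[0,0,1.14],255],
    [[-10,-10.7,0],[0,0,1.28],255],
    [[-10,-10.7,0],[0,0,1.42],255],
    [[-10,-10.7,0],[0,0,1.53],255],
    [[-10,-10.7,0],[0,0,1.571],255],
    [[-10,-10.7,0],[0,0,1.571],255],
    [[-10,-10.7,0],[0,0,1.571],255],
  ],
  force=30,
)

```text
t: 13.45
position: [0.4476, -0.0191, 0.1758]
ee_rot: [0.0, 0.997, 0.083, -0.0]
force: [0.4, 0.6, -1.0]
finger_gap: 0.007
```

```bash
python3 -c "
from h import *
goal(till(-.164,0,.052),-80.6)
print(get_obs()['q'].round(2))
g=optics.grab_frame('top');crop(g,240,50,400,240,3,'b10t.png')
g=optics.grab_frame('side');crop(g,150,130,350,280,4,'b10.png')"
```

```text
t 13.45 pos [ 0.4476 -0.0191  0.1758] yaw -80.52 F [ 0.43  0.59 -1.03] gap 0.007
 shift cm [ 0.15 -0.04 12.38] turn [0.0003 0.0007 0.0014]
[-0.94  0.14  0.92  2.18 -0.14  0.88 -1.33]
```

View pics/b10.png

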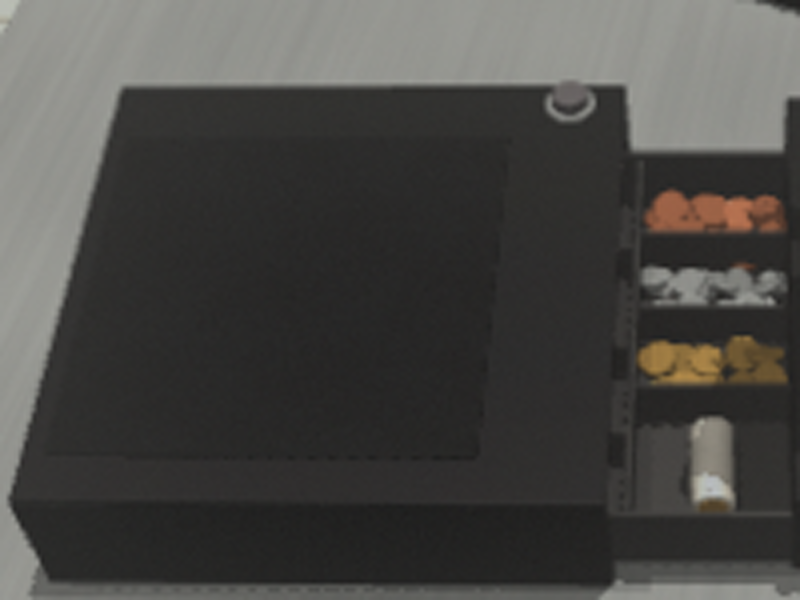

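View pics/b10t.png

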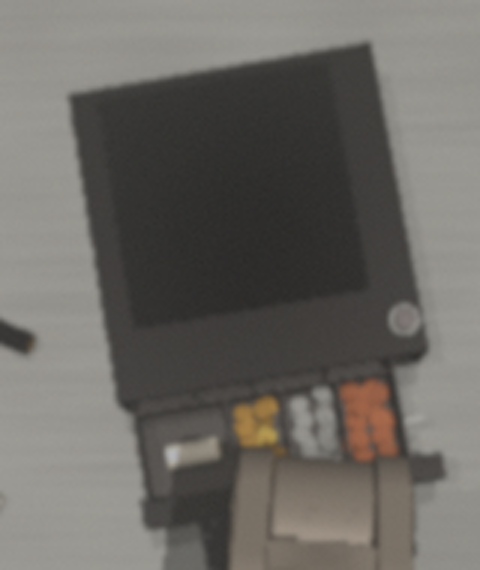

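>>> carry_out(
  deltas=[
    [[0,0,1],[0,0,0],255],
    [[0,0,3],[0,0,0],255],
    [[0,0,5],[0,0,0],255],
    [[0,0,7],[0,0,0],255],
    [[0,0,9],[0,0,0],255],
    [[0,0,11],[0,0,0],255],
    [[0,0,12],[0,0,0],255],
    [[0,0,12.4],[0,0,0],255],
    [[0,0,12.4],[0,0,0],255],
  ],
)

```text
t: 14.45
position: [0.4478, -0.0194, 0.052]
ee_rot: [0.0, 0.997, 0.082, -0.0]
force: [0.8, 0.4, -0.3]
finger_gap: 0.003
```

```bash
python3 -c "
from h import *
goal(till(-.144,0,.052),-80.6)
g=optics.grab_frame('side');crop(g,270,110,420,260,4,'b11.png')"
```

```text
t 14.45 pos [ 0.4478 -0.0194  0.052 ] yaw -80.64 F [ 0.83  0.4  -0.28] gap 0.003
 shift cm [ 2.13 -0.07 -0.  ] turn [ 0.0004  0.0007 -0.0006]
```

View pics/b11.png

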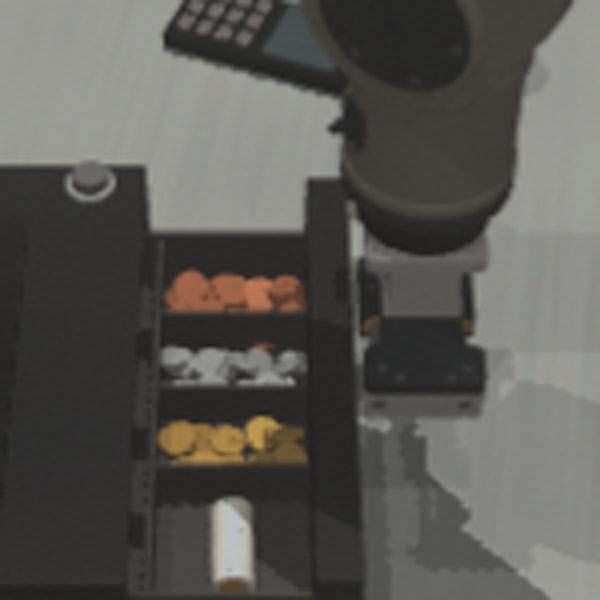

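The gripper is in front of the drawer, which is clear. Approaching slowly to contact.

>>> carry_out(
  deltas=[
    [[0.5,-0.1,0],[0,0,0],255],
    [[1,-0.1,0],[0,0,0],255],
    [[1.4,-0.1,0],[0,0,0],255],
    [[1.6,-0.1,0],[0,0,0],255],
    [[1.8,-0.1,0],[0,0,0],255],
    [[2.0,-0.1,0],[0,0,0],255],
    [[2.1,-0.1,0],[0,0,0],255],
    [[2.2,-0.1,0],[0,0,0],255],
    [[2.3,-0.1,0],[0,0,0],255],
    [[2.4,-0.1,0],[0,0,0],255],
    [[2.5,-0.1,0],[0,0,0],255],
    [[2.6,-0.1,0],[0,0,0],255],
    [[2.8,-0.1,0],[0,0,0],255],
    [[3.0,-0.1,0],[0,0,0],255],
  ],
)

```text
t: 15.9
position: [0.4774, -0.0132, 0.0521]
ee_rot: [0.0, 0.997, 0.082, -0.0]
force: [-3.2, -2.0, -1.5]
finger_gap: 0.002
```

```bash
python3 -c "
from h import *
goal(till(-.034,0,.052),-80.6)
g=optics.grab_frame('side');crop(g,270,110,420,260,4,'b12.png')"
```

```text
t 15.9 pos [ 0.4774 -0.0132  0.0521] yaw -80.62 F [-3.16 -2.   -1.55] gap 0.002
 shift cm [1.011e+01 5.000e-02 1.000e-02] turn [ 0.      0.0003 -0.0004]
```

View pics/b12.png

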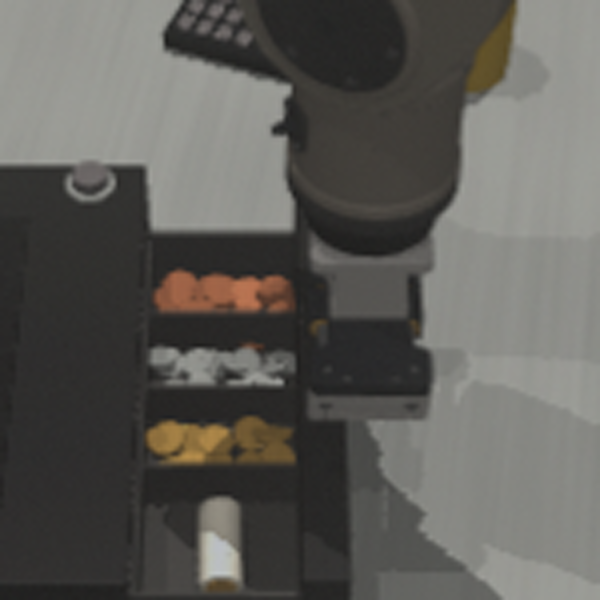

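Contact is at about 4 N and the drawer moves. Pushing on steadily.

>>> carry_out(
  deltas=[
    [[0.2,0,0],[0,0,0],255],
    [[0.4,0,0],[0,0,0],255],
    [[0.6,0,0],[0,0,0],255],
    [[0.8,0,0],[0,0,0],255],
    [[1.0,0,0],[0,0,0],255],
    [[1.2,0,0],[0,0,0],255],
    [[1.4,0,0],[0,0,0],255],
    [[1.6,0,0],[0,0,0],255],
    [[1.8,0,0],[0,0,0],255],
    [[2.0,0,0],[0,0,0],255],
    [[2.2,0,0],[0,0,0],255],
    [[2.4,0,0],[0,0,0],255],
    [[2.6,0,0],[0,0,0],255],
    [[2.8,0,0],[0,0,0],255],
    [[3.0,0,0],[0,0,0],255],
    [[3.2,0,0],[0,0,0],255],
    [[3.4,0,0],[0,0,0],255],
    [[3.6,0,0],[0,0,0],255],
    [[3.8,0,0],[0,0,0],255],
    [[4.0,0,0],[0,0,0],255],
  ],
)

```text
t: 17.95
position: [0.517, -0.0066, 0.0522]
ee_rot: [0.0, 0.997, 0.082, -0.0]
force: [-4.2, -0.3, -1.6]
finger_gap: 0.004
```

>>> carry_out(
  deltas=[
    [[0.2,0,0],[0,0,0],255],
    [[0.4,0,0],[0,0,0],255],
    [[0.6,0,0],[0,0,0],255],
    [[0.8,0,0],[0,0,0],255],
    [[1.0,0,0],[0,0,0],255],
    [[1.2,0,0],[0,0,0],255],
    [[1.4,0,0],[0,0,0],255],
    [[1.6,0,0],[0,0,0],255],
    [[1.8,0,0],[0,0,0],255],
    [[2.0,0,0],[0,0,0],255],
    [[2.2,0,0],[0,0,0],255],
    [[2.4,0,0],[0,0,0],255],
    [[2.6,0,0],[0,0,0],255],
    [[2.8,0,0],[0,0,0],255],
    [[3.0,0,0],[0,0,0],255],
    [[3.2,0,0],[0,0,0],255],
    [[3.4,0,0],[0,0,0],255],
    [[3.6,0,0],[0,0,0],255],
    [[3.8,0,0],[0,0,0],255],
    [[4.0,0,0],[0,0,0],255],
  ],
)

```text
t: 19.95
position: [0.5564, -0.0001, 0.0522]
ee_rot: [-0.0, 0.997, 0.082, -0.0]
force: [-5.8, 1.2, -0.5]
finger_gap: 0.007
```

```bash
python3 -c "
from h import *
goal(till(-.032,0,.052),-80.6)
g=optics.grab_frame('side');crop(g,200,110,400,260,4,'b13.png')"
```

```text
t 19.95 pos [ 5.564e-01 -1.000e-04  5.220e-02] yaw -80.61 F [-5.76  1.18 -0.5 ] gap 0.007
 shift cm [2.3  0.06 0.02] turn [-0.0001  0.0002 -0.0002]
```

View pics/b13.png

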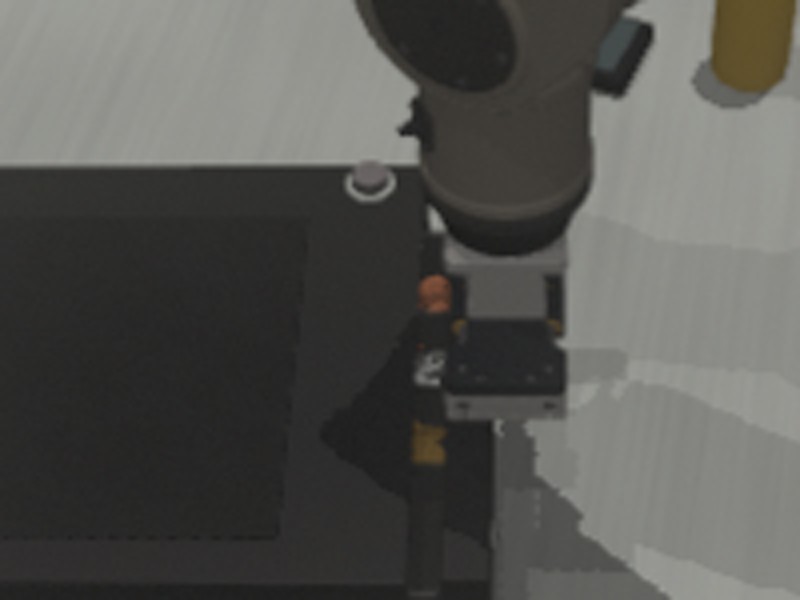

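About 23 mm to go. Slowing down.

>>> carry_out(
  deltas=[
    [[0.2,0,0],[0,0,0],255],
    [[0.4,0,0],[0,0,0],255],
    [[0.6,0,0],[0,0,0],255],
    [[0.8,0,0],[0,0,0],255],
    [[1.0,0,0],[0,0,0],255],
    [[1.15,0,0],[0,0,0],255],
    [[1.3,0,0],[0,0,0],255],
    [[1.45,0,0],[0,0,0],255],
    [[1.6,0,0],[0,0,0],255],
    [[1.7,0,0],[0,0,0],255],
    [[1.8,0,0],[0,0,0],255],
    [[1.9,0,0],[0,0,0],255],
  ],
)

```text
t: 21.2
position: [0.5749, 0.003, 0.0522]
ee_rot: [-0.0, 0.997, 0.082, -0.0]
force: [-6.5, 0.7, 2.3]
finger_gap: 0.003
```

>>> carry_out(
  deltas=[
    [[0.1,0,0],[0,0,0],255],
    [[0.2,0,0],[0,0,0],255],
    [[0.3,0,0],[0,0,0],255],
  ],
)

```text
t: 21.5
position: [0.5777, 0.0034, 0.0522]
ee_rot: [-0.0, 0.997, 0.082, -0.0]
force: [-8.9, 1.0, 3.0]
finger_gap: 0.007
```

```bash
python3 -c "
from h import *
goal(till(-.032,0,.052),-80.6)
g=optics.grab_frame('side');crop(g,250,130,370,220,6,'b14.png')"
```

```text
t 21.5 pos [0.5777 0.0034 0.0522] yaw -80.62 F [-8.92  0.96  3.01] gap 0.007
 shift cm [0.14 0.06 0.02] turn [-0.0003  0.0007 -0.0003]
```

View pics/b14.png

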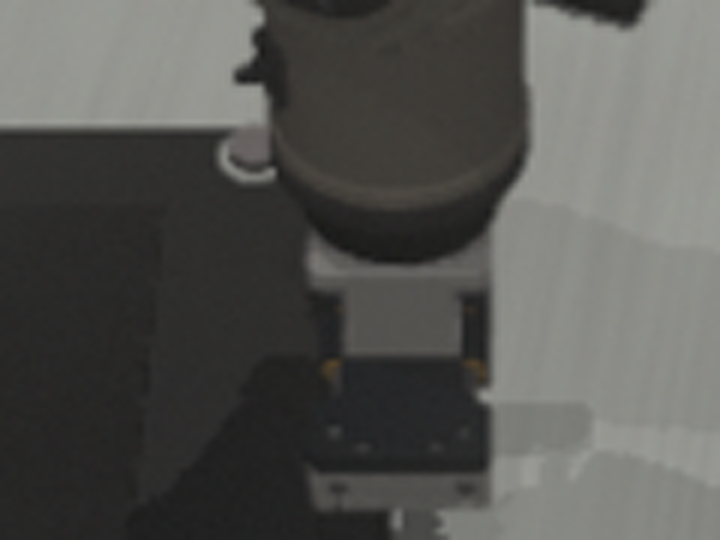

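Force is about 9 N, so the drawer is in the latch zone. I'll advance about 1 mm per call, watching the force and the button.

>>> carry_out(
  deltas=[
    [[0.05,0,0],[0,0,0],255],
    [[0.1,0,0],[0,0,0],255],
  ],
)

```text
t: 21.75
position: [0.5787, 0.0036, 0.0522]
ee_rot: [-0.0, 0.997, 0.082, -0.0]
force: [-7.9, 1.0, 2.8]
finger_gap: 0.005
```

>>> carry_out(
  deltas=[
    [[0.05,0,0],[0,0,0],255],
    [[0.1,0,0],[0,0,0],255],
  ],
)

```text
t: 21.95
position: [0.5796, 0.0038, 0.0522]
ee_rot: [-0.0, 0.997, 0.082, -0.0]
force: [-8.8, 0.4, 2.9]
finger_gap: 0.006
```

```bash
python3 -c "
from h import *
goal(till(-.032,0,.052),-80.6)
g=optics.grab_frame('side');crop(g,250,130,370,220,6,'b15.png')"
```

```text
t 21.95 pos [0.5796 0.0038 0.0522] yaw -80.62 F [-8.8   0.38  2.92] gap 0.006
 shift cm [-0.05  0.06  0.02] turn [-0.0003  0.0009 -0.0003]
```

View pics/b15.png

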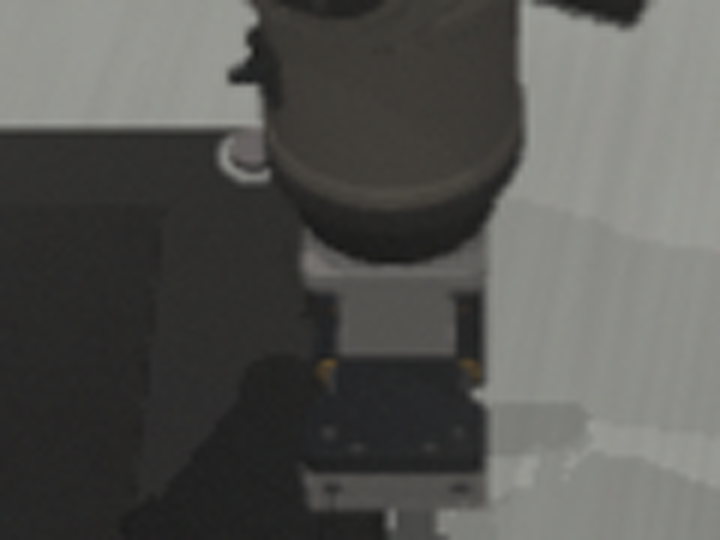

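>>> carry_out(
  deltas=[
    [[0.05,0,0],[0,0,0],255],
    [[0.1,0,0],[0,0,0],255],
  ],
)

```text
t: 22.2
position: [0.5806, 0.0039, 0.0522]
ee_rot: [-0.0, 0.997, 0.082, -0.0]
force: [-8.2, 1.2, 2.0]
finger_gap: 0.004
```

>>> carry_out(
  deltas=[
    [[0.05,0,0],[0,0,0],255],
    [[0.1,0,0],[0,0,0],255],
  ],
)

```text
t: 22.4
position: [0.5818, 0.0041, 0.0522]
ee_rot: [-0.0, 0.997, 0.082, -0.0]
force: [-6.3, 0.8, 0.2]
finger_gap: 0.006
```

>>> carry_out(
  deltas=[
    [[0.05,0,0],[0,0,0],255],
    [[0.05,0,0],[0,0,0],255],
  ],
)

```text
t: 22.6
position: [0.5824, 0.0042, 0.0522]
ee_rot: [-0.0, 0.997, 0.082, -0.0]
force: [-5.4, 1.2, -0.9]
finger_gap: 0.006
```

```bash
python3 -c "
from h import *
goal(till(-.032,0,.052),-80.6)
g=optics.grab_frame('side');crop(g,250,130,370,220,6,'b16.png')"
```

```text
t 22.6 pos [0.5824 0.0042 0.0522] yaw -80.61 F [-5.45  1.24 -0.86] gap 0.006
 shift cm [-0.34  0.06  0.02] turn [-0.0001  0.0003 -0.0002]
```

View pics/b16.png

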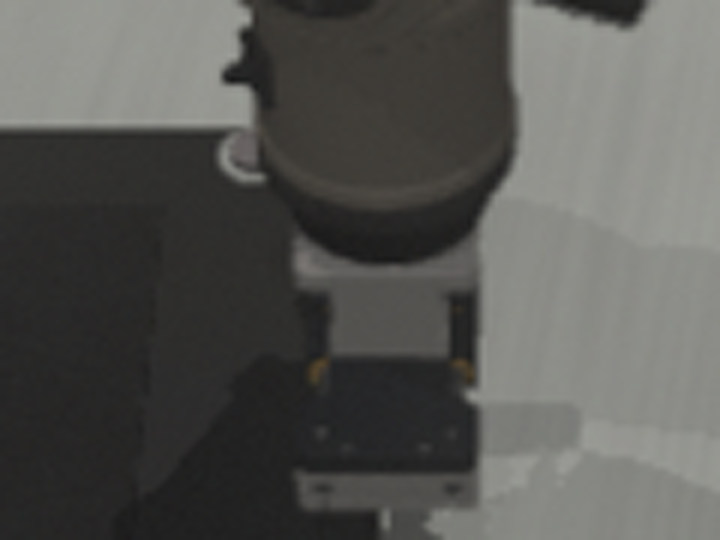

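Force fell from about 8.5 to 5.5 N, consistent with the snap. Backing off slowly so the drawer settles on its latch.

>>> carry_out(
  deltas=[
    [[-0.1,0,0],[0,0,0],255],
    [[-0.2,0,0],[0,0,0],255],
    [[-0.3,0,0],[0,0,0],255],
    [[-0.4,0,0],[0,0,0],255],
    [[-0.5,0,0],[0,0,0],255],
    [[-0.6,0,0],[0,0,0],255],
    [[-0.8,0,0],[0,0,0],255],
    [[-1.0,0,0],[0,0,0],255],
  ],
)

```text
t: 23.45
position: [0.5725, 0.0025, 0.0522]
ee_rot: [-0.0, 0.997, 0.082, -0.0]
force: [-4.4, 0.1, -1.1]
finger_gap: 0.008
```

```bash
python3 -c "
from h import *
goal(till(-.032,0,.052),-80.6)
g=optics.grab_frame('side');crop(g,200,130,360,250,5,'b17.png')"
```

```text
t 23.45 pos [0.5725 0.0025 0.0522] yaw -80.62 F [-4.4   0.07 -1.1 ] gap 0.008
 shift cm [0.67 0.06 0.02] turn [-0.      0.     -0.0003]
```

View pics/b17.png

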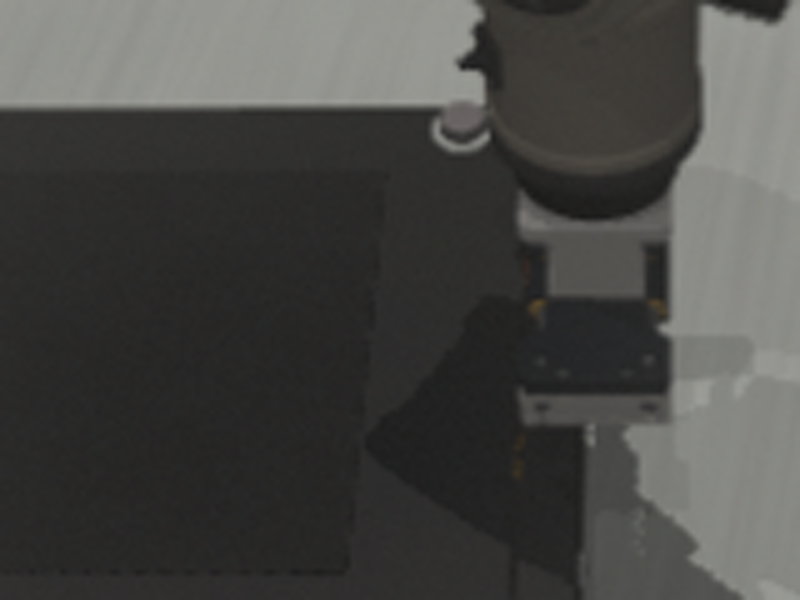

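The drawer is still following the fingers. It may not be at rest on the latch yet, so I'll retreat a bit more, slowly.

>>> carry_out(
  deltas=[
    [[-0.1,0,0],[0,0,0],255],
    [[-0.2,0,0],[0,0,0],255],
    [[-0.3,0,0],[0,0,0],255],
    [[-0.4,0,0],[0,0,0],255],
  ],
)

```text
t: 23.9
position: [0.5686, 0.0019, 0.0522]
ee_rot: [0.0, 0.997, 0.082, 0.0]
force: [-4.5, 1.8, -2.3]
finger_gap: 0.007
```

```bash
python3 -c "
from h import *
goal(till(-.032,0,.052),-80.6)
g=optics.grab_frame('side');crop(g,260,130,360,230,6,'b18.png')
h=optics.grab_frame('top');crop(h,255,55,395,200,4,'b18t.png')"
```

```text
t 23.9 pos [0.5686 0.0019 0.0522] yaw -80.62 F [-4.48  1.79 -2.25] gap 0.007
 shift cm [1.07 0.05 0.02] turn [ 0.     -0.     -0.0004]
```

View pics/b18.png

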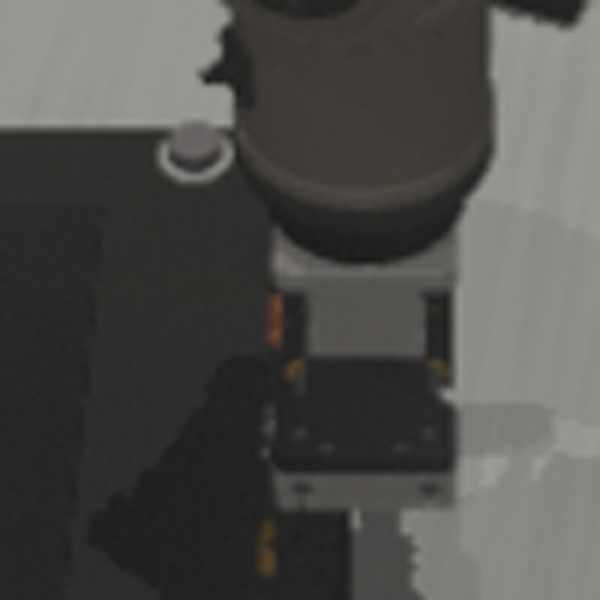

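View pics/b18t.png

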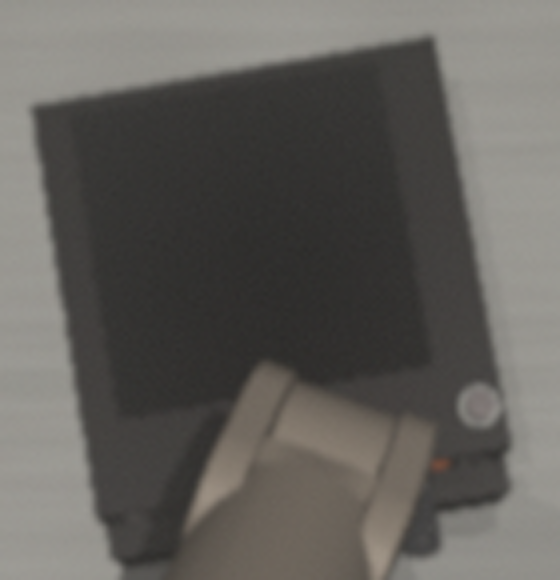

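The drawer is about 10 mm out and not latched. In the earlier b16 crop the button was still dipped, so I stopped just short of the snap. Pushing in again, deeper.

>>> carry_out(
  deltas=[
    [[0.1,0,0],[0,0,0],255],
    [[0.2,0,0],[0,0,0],255],
    [[0.35,0,0],[0,0,0],255],
    [[0.5,0,0],[0,0,0],255],
    [[0.65,0,0],[0,0,0],255],
    [[0.8,0,0],[0,0,0],255],
    [[0.9,0,0],[0,0,0],255],
    [[1.0,0,0],[0,0,0],255],
    [[1.1,0,0],[0,0,0],255],
    [[1.2,0,0],[0,0,0],255],
    [[1.25,0,0],[0,0,0],255],
    [[1.3,0,0],[0,0,0],255],
    [[1.35,0,0],[0,0,0],255],
    [[1.4,0,0],[0,0,0],255],
  ],
)

```text
t: 25.4
position: [0.5822, 0.0041, 0.0522]
ee_rot: [-0.0, 0.997, 0.082, -0.0]
force: [-6.4, 1.3, 1.1]
finger_gap: 0.006
```

>>> carry_out(
  deltas=[
    [[0.05,0,0],[0,0,0],255],
    [[0.1,0,0],[0,0,0],255],
  ],
)

```text
t: 25.6
position: [0.5832, 0.0043, 0.0522]
ee_rot: [-0.0, 0.997, 0.082, -0.0]
force: [-5.3, 1.3, 2.5]
finger_gap: 0.005
```

>>> carry_out(
  deltas=[
    [[0.05,0,0],[0,0,0],255],
    [[0.1,0,0],[0,0,0],255],
  ],
)

```text
t: 25.8
position: [0.5842, 0.0045, 0.0522]
ee_rot: [-0.0, 0.997, 0.082, -0.0]
force: [-5.6, 1.9, 1.8]
finger_gap: 0.003
```

```bash
python3 -c "
from h import *
goal(till(-.032,0,.052),-80.6)
g=optics.grab_frame('side');crop(g,260,130,360,200,6,'b19.png')
h=optics.grab_frame('top');crop(h,255,55,395,200,4,'b19t.png')"
```

```text
t 25.8 pos [0.5842 0.0045 0.0522] yaw -80.62 F [-5.64  1.86  1.76] gap 0.003
 shift cm [-0.52  0.06  0.02] turn [-0.0002  0.0004 -0.0004]
```

View pics/b19.png

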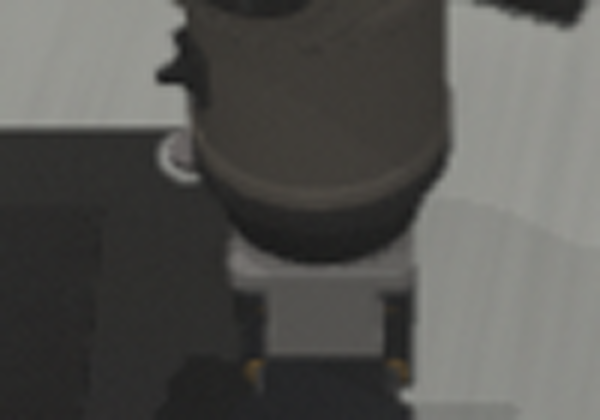

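View pics/b19t.png

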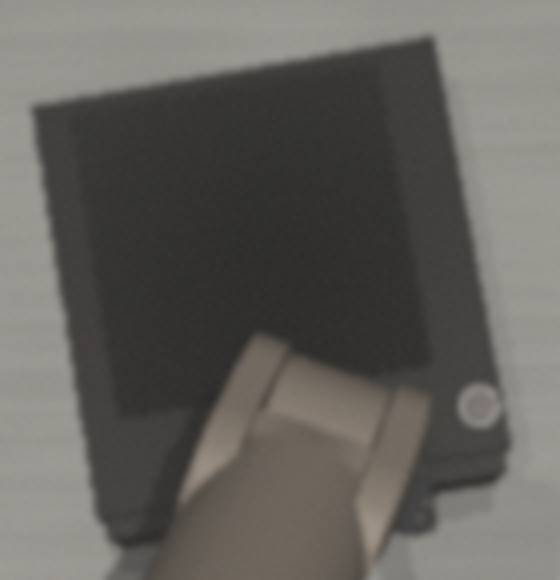

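There's no buffer force yet, so the drawer has not snapped. I'll keep going in small steps and watch the force.

>>> carry_out(
  deltas=[
    [[0.04,0,0],[0,0,0],255],
    [[0.08,0,0],[0,0,0],255],
  ],
)

```text
t: 26.1
position: [0.585, 0.0046, 0.0522]
ee_rot: [-0.0, 0.997, 0.082, -0.0]
force: [-6.7, 1.1, 1.5]
finger_gap: 0.004
```

>>> carry_out(
  deltas=[
    [[0.04,0,0],[0,0,0],255],
    [[0.08,0,0],[0,0,0],255],
  ],
)

```text
t: 26.3
position: [0.5858, 0.0048, 0.0522]
ee_rot: [-0.0, 0.997, 0.082, -0.0]
force: [-6.7, 1.0, 1.5]
finger_gap: 0.005
```

>>> carry_out(
  deltas=[
    [[0.04,0,0],[0,0,0],255],
    [[0.08,0,0],[0,0,0],255],
  ],
)

```text
t: 26.5
position: [0.5866, 0.0049, 0.0522]
ee_rot: [-0.0, 0.997, 0.082, -0.0]
force: [-5.4, 1.8, 1.2]
finger_gap: 0.005
```

```bash
python3 -c "
from h import *
goal(till(-.032,0,.052),-80.6)
g=optics.grab_frame('side');crop(g,260,130,360,200,6,'b20.png')
h=optics.grab_frame('top');crop(h,340,120,400,200,8,'b20t.png')"
```

```text
t 26.5 pos [0.5866 0.0049 0.0522] yaw -80.62 F [-5.43  1.81  1.21] gap 0.005
 shift cm [-0.76  0.06  0.02] turn [-0.0002  0.0004 -0.0004]
```

View pics/b20.png

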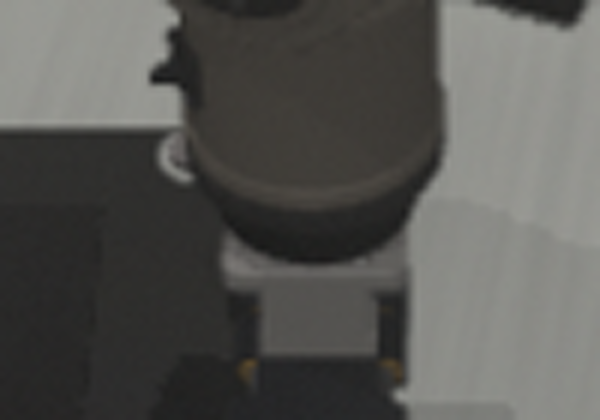

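View pics/b20t.png

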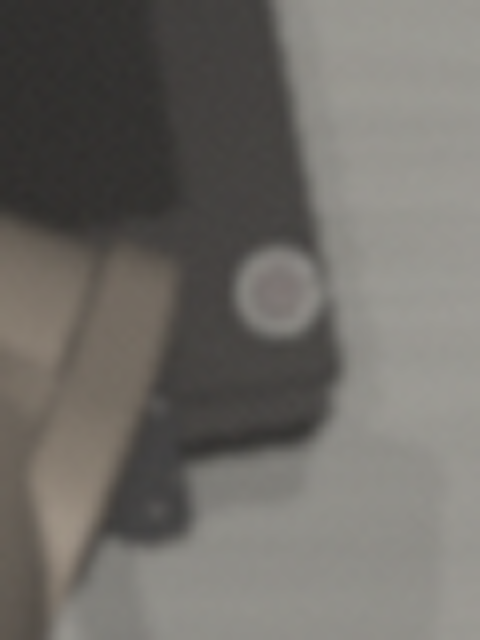

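>>> carry_out(
  deltas=[
    [[0.04,0,0],[0,0,0],255],
    [[0.08,0,0],[0,0,0],255],
  ],
)

```text
t: 26.8
position: [0.5874, 0.005, 0.0522]
ee_rot: [-0.0, 0.997, 0.082, -0.0]
force: [-6.9, 1.1, 1.1]
finger_gap: 0.006
```

>>> carry_out(
  deltas=[
    [[0.04,0,0],[0,0,0],255],
    [[0.08,0,0],[0,0,0],255],
  ],
)

```text
t: 27.0
position: [0.5882, 0.0052, 0.0522]
ee_rot: [-0.0, 0.997, 0.082, -0.0]
force: [-6.7, 0.5, 2.4]
finger_gap: 0.004
```

>>> carry_out(
  deltas=[
    [[0.04,0,0],[0,0,0],255],
    [[0.08,0,0],[0,0,0],255],
  ],
)

```text
t: 27.2
position: [0.5889, 0.0053, 0.0522]
ee_rot: [-0.0, 0.997, 0.082, -0.0]
force: [-6.6, 1.2, 1.9]
finger_gap: 0.006
```

```bash
python3 -c "
from h import *
goal(till(-.032,0,.052),-80.6)
g=optics.grab_frame('side');crop(g,260,130,360,200,6,'b21.png')
h=optics.grab_frame('top');crop(h,340,120,400,200,8,'b21t.png')"
```

```text
t 27.2 pos [0.5889 0.0053 0.0522] yaw -80.62 F [-6.59  1.21  1.88] gap 0.006
 shift cm [-0.99  0.06  0.02] turn [-0.0001  0.0005 -0.0003]
```

View pics/b21.png

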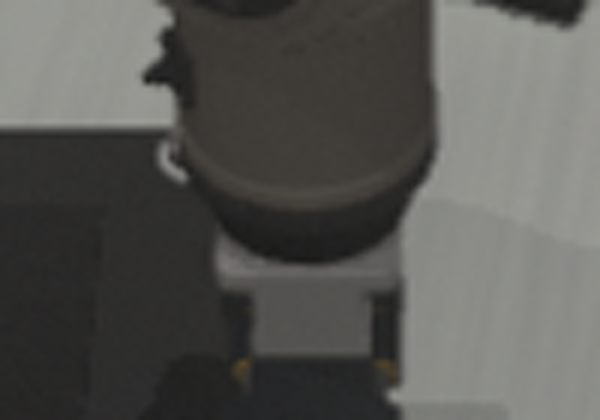

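View pics/b21t.png

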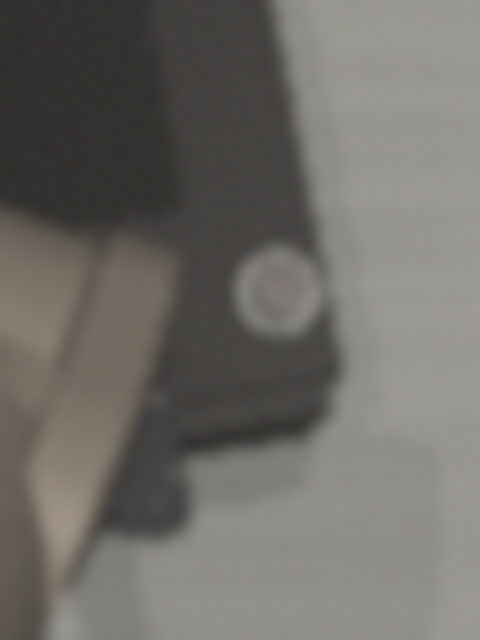

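>>> carry_out(
  deltas=[
    [[0.04,0,0],[0,0,0],255],
    [[0.08,0,0],[0,0,0],255],
  ],
)

```text
t: 27.5
position: [0.5897, 0.0054, 0.0522]
ee_rot: [-0.0, 0.997, 0.082, -0.0]
force: [-6.3, 0.6, 1.2]
finger_gap: 0.004
```

>>> carry_out(
  deltas=[
    [[0.04,0,0],[0,0,0],255],
    [[0.08,0,0],[0,0,0],255],
  ],
)

```text
t: 27.7
position: [0.5901, 0.0054, 0.0522]
ee_rot: [-0.0, 0.997, 0.082, -0.001]
force: [-11.0, 0.7, 6.5]
finger_gap: 0.011
```

>>> carry_out(
  deltas=[
    [[0.04,0,0],[0,0,0],255],
    [[0.08,0,0],[0,0,0],255],
  ],
)

```text
t: 27.9
position: [0.5905, 0.0056, 0.0522]
ee_rot: [-0.0, 0.997, 0.082, -0.001]
force: [-14.3, 0.6, 10.0]
finger_gap: 0.003
```

>>> carry_out(
  deltas=[
    [[0.04,0,0],[0,0,0],255],
    [[0.08,0,0],[0,0,0],255],
  ],
)

```text
t: 28.1
position: [0.5908, 0.0056, 0.0522]
ee_rot: [-0.0, 0.997, 0.082, -0.001]
force: [-16.7, 0.7, 13.7]
finger_gap: 0.004
```

```bash
python3 -c "
from h import *
goal(till(-.032,0,.052),-80.6)
g=optics.grab_frame('side');crop(g,260,130,360,200,6,'b22.png')
h=optics.grab_frame('top');crop(h,340,120,400,200,8,'b22t.png')"
```

```text
t 28.1 pos [0.5908 0.0056 0.0522] yaw -80.64 F [-16.68   0.74  13.66] gap 0.004
 shift cm [-1.18  0.06  0.02] turn [-0.001   0.0028 -0.0006]
```

View pics/b22t.png

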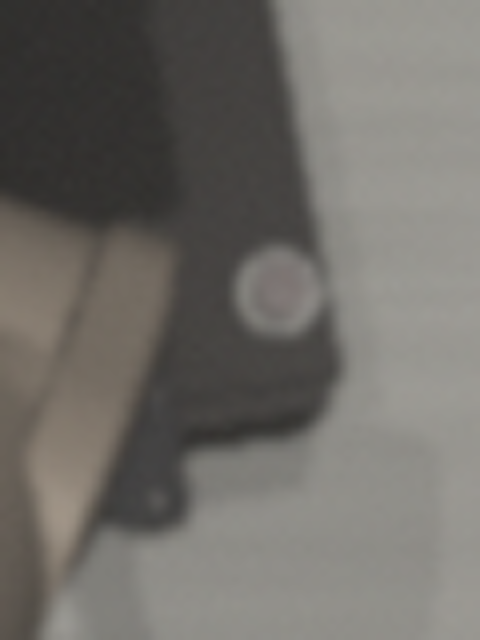

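The force rose 10 N/mm, which is the buffer, so the latch has been passed. Backing off smoothly now.

>>> carry_out(
  deltas=[
    [[-0.1,0,0],[0,0,0],255],
    [[-0.2,0,0],[0,0,0],255],
    [[-0.3,0,0],[0,0,0],255],
    [[-0.4,0,0],[0,0,0],255],
    [[-0.5,0,0],[0,0,0],255],
    [[-0.6,0,0],[0,0,0],255],
    [[-0.7,0,0],[0,0,0],255],
    [[-0.8,0,0],[0,0,0],255],
    [[-0.9,0,0],[0,0,0],255],
    [[-1.0,0,0],[0,0,0],255],
    [[-1.1,0,0],[0,0,0],255],
    [[-1.2,0,0],[0,0,0],255],
    [[-1.3,0,0],[0,0,0],255],
    [[-1.4,0,0],[0,0,0],255],
    [[-1.5,0,0],[0,0,0],255],
  ],
)

```text
t: 29.7
position: [0.5778, 0.0032, 0.0523]
ee_rot: [0.0, 0.997, 0.082, 0.0]
force: [-0.3, -0.5, -0.6]
finger_gap: 0.006
```

>>> carry_out(
  deltas=[
    [[-0.1,0,0],[0,0,0],255],
    [[-0.2,0,0],[0,0,0],255],
    [[-0.4,0,0],[0,0,0],255],
  ],
)

```text
t: 30.0
position: [0.5739, 0.0025, 0.0523]
ee_rot: [0.0, 0.997, 0.082, 0.0]
force: [-0.1, 0.6, -0.9]
finger_gap: 0.004
```

```bash
python3 -c "
from h import *
goal(till(-.032,0,.052),-80.6)
g=optics.grab_frame('side');crop(g,260,130,360,230,6,'b23.png')
h=optics.grab_frame('top');crop(h,255,55,395,200,4,'b23t.png')"
```

```text
t 30.0 pos [0.5739 0.0025 0.0523] yaw -80.63 F [-0.07  0.55 -0.87] gap 0.004
 shift cm [0.53 0.03 0.03] turn [ 0.0003 -0.0007 -0.0005]
```

View pics/b23.png

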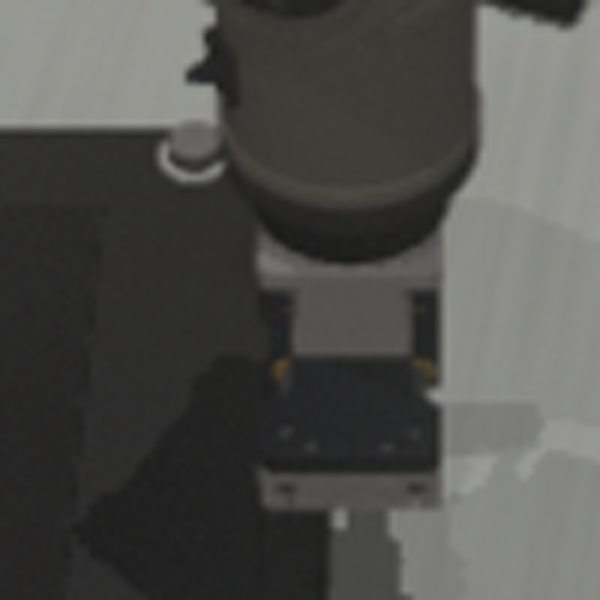

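View pics/b23t.png

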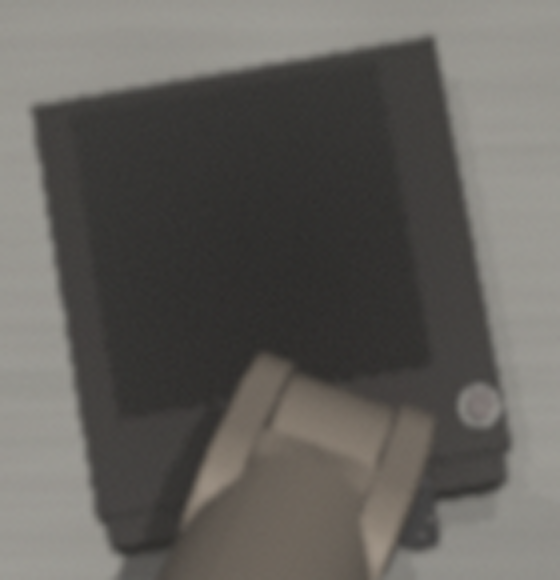

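Free of contact (force about 0). The drawer stays shut with no gap and the button is up at crop (193,140). I'll back away further, lift, and check everything.

>>> carry_out(
  deltas=[
    [[-0.5,0,0],[0,0,0],255],
    [[-2,0,0],[0,0,0],255],
    [[-4,0,0],[0,0,0],255],
    [[-6,0,0],[0,0,0],255],
    [[-8,0,0],[0,0,0],255],
    [[-10,0,-1],[0,0,0],255],
    [[-11,0,-4],[0,0,0],255],
    [[-11,0,-8],[0,0,0],255],
    [[-11,0,-12],[0,0,0],255],
    [[-11,0,-16],[0,0,0],255],
    [[-11,0,-18],[0,0,0],255],
    [[-11,0,-18],[0,0,0],255],
    [[-11,0,-18],[0,0,0],255],
  ],
)

```text
t: 31.4
position: [0.4648, -0.0148, 0.2319]
ee_rot: [-0.001, 0.997, 0.082, 0.0]
force: [1.0, -0.2, -0.1]
finger_gap: 0.007
```

```bash
python3 -c "
from h import *
o=get_obs();print(o['t'],o['position'],o['force'])
g=optics.grab_frame('side');cv2.imwrite('pics/e_s.png',g['image'][:,:,::-1]);crop(g,150,140,330,285,4,'e_sc.png')
h=optics.grab_frame('top');cv2.imwrite('pics/e_t.png',h['image'][:,:,::-1])"
```

```text
31.4 [ 0.46480592 -0.01482982  0.23191359] [ 0.98186525 -0.24441738 -0.13823859]
```

View pics/e_sc.png

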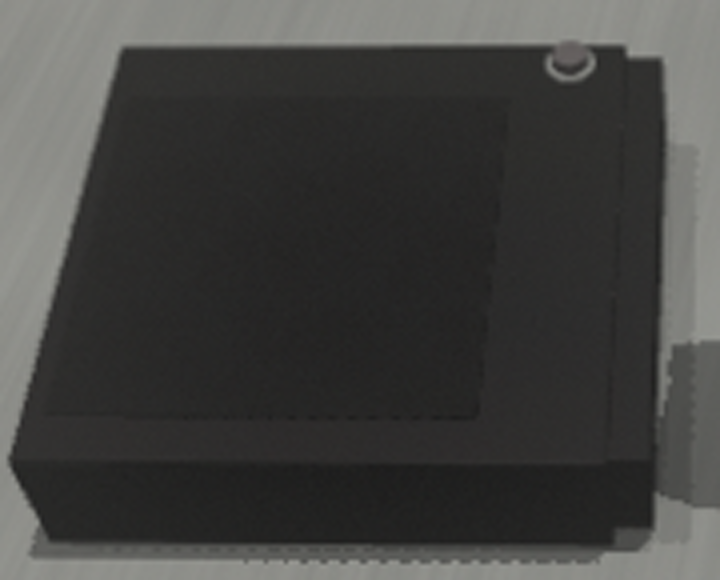

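View pics/e_s.png

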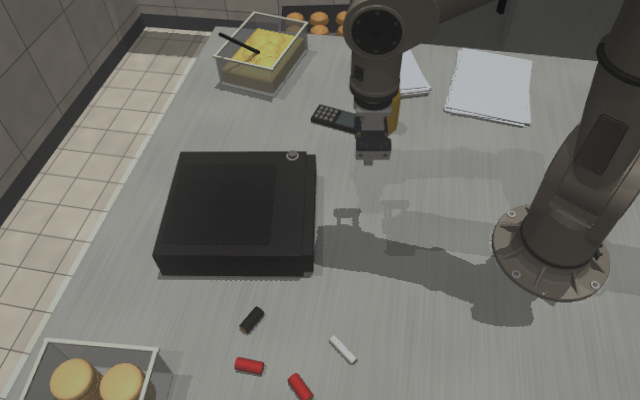

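View pics/e_t.png

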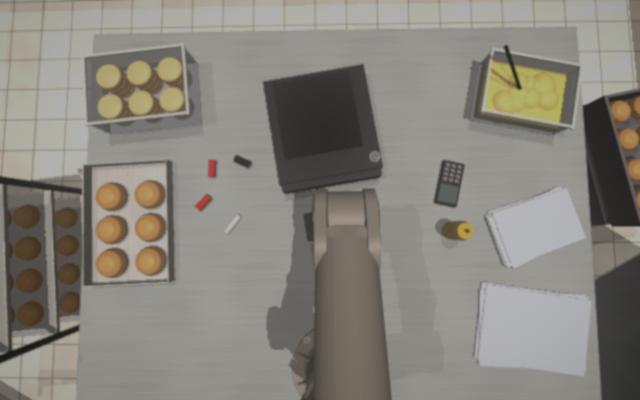

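The till looks exactly as it did at the start: shut, with the button up. The slim roll (343,349), the red and black rolls, the reader and the bottle are where they were, and the arm touches nothing.

```bash
python3 -c "
from bench import ticket; print(ticket.job_done())"
```

```text
the job is handed in; nothing more can be done
None
```

The thicker white coin roll is in the front-left bay and the drawer is shut and holding by itself. I handed the job in at about 31.5 s of the 72 s allowed.

**What I did:** I pressed the button (about 5 N, lifting off as soon as the drawer was free) and lowered the roll until it touched the bay floor. I then pushed the drawer in slowly.

**Last checks:** Backing off after the snap, the force was about zero. The final side view matches the starting one: drawer flush, button up. The slim roll, the red and black rolls, the card reader and the squeeze bottle are where they were. I last saw the roll in the bay before the final push; it is hidden now that the drawer is shut.

**What did not go cleanly:**
- **First push stopped short:** I took a drop in force for the latch snapping and backed off. The drawer followed my fingers out to about 10 mm, so I pushed in again.
- **Load near the limit:** On the second push I sent one batch of steps past the snap into the rubber buffer. The push reached 16.7 N along the drawer, with about 14 N vertical on the sensor. The vertical part is unexplained. Each is under the 20 N limit, but together they make about 21.6 N, so that limit may have been passed briefly.

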